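# Fetch the empty spool from behind the containers and load the winder

## Robot

A 6-joint arm with a two-finger parallel gripper is mounted at the origin on the work surface. World frame = base frame: x ahead of the robot, y to its left, z up, the work surface at z = 0. Lengths are in m, angles in rad, forces in N, time in s.
With the tool pointing down it reaches from about 0.35 to 1 m from the base axis. Payload 7.1 kg.
Tool frame: the origin (TCP) lies midway between the tips of the shut fingers; the grasp point (between the pads) lies 19 mm behind it; z points along the fingers, y is the line along which they close (so a half turn about z gives the same grasp; the last joint's range is limited). The gripper opens to 85 mm and grips with 20 to 120 N. Pads are 22 mm wide; open, the fingers measure 114 mm over their backs; the gripper's body (76 mm by 85 mm) begins 54 mm behind the grasp point. The pads swing forward as they close: fully open they stand 13 mm farther back than shut.
Start: joints at [-1.127, 0.423, 1.63, -0, 1.089, -0.019], TCP at [0.279, -0.559, 0.201] pointing down, gripper open.
Joint ranges: [-3, 3], [-0.9, 2.11], [0.09, 2.58], [-1.31, 4.45], [0.11, 2.69], [-2.54, 2.54]. Speed limits (rad/s): [2.39, 2.39, 3.01, 3.14, 3.14, 3.14].

## Interface

Orientations are given as a 3x3 rotation matrix whose columns are the frame's x, y, z axes.
In Python, from plant import status, snapshot, finish_job gives the robot as it stands. The module is installed in compiled form; this text tells all that it offers.
- The arm moves only by the tool send_rows, never from a script. Its argument "rows" is a list of rows, each a list of 3 entries, a list of its own where there are three numbers: the turn, a rotation vector about the tool's x, y, z in rad, then the shift along the tool's x, y, z in m, then the opening, from -1 (shut) to 1 (fully open). In form: [[[rx, ry, rz], [x, y, z], grip], ...]. A call has exactly 5 rows; each row is the pose to reach, as a shift and turn from the pose commanded when the call began, along the tool's axes at that moment; what a row does not reach only later rows make up. A row lasts 1/8 s, in which the tool goes at most 62.5 mm and 10.7 degrees, less where a joint would pass 70% of its speed; a pose out of reach is approached as far as the arm can. A call with a gripper value outside its range is refused whole. The fingers move at their own pace and stop on an object; "newtons" is the grip in N (left out, the last holds). Time passes only in rows, so rows that repeat a pose let the fingers close, or fill a call up. It gives the time, the measured TCP pose, the force, the opening and the grip force at its end, in the units of the state.
- status.state(): the state, without advancing time (a new reading comes with each control period).
- snapshot(name): name is "scene" or "top" or "wrist"; returns a dict with "pixels" (384x512x3 uint8, red, green, blue), "fx", "fy", "cx", "cy" (pixels), "world_to_cam" (4x4, takes a point from world to camera coordinates); the wrist camera has in their place "tool_from_camera" (4x4, takes a point from camera to tool coordinates, whose origin is the TCP and whose axes are the flange's). Camera axes: x right, y down, z forward; pixel columns grow to the right and rows downward; lengths in m; the calibration is good to about 2 mm. A picture is of the moment at which its call begins: read the wrist's pose just before it. There is no depth.
- finish_job(): hands the job in; it is judged then, once.
The state is a dict: "t": time; "joint_pos": joint angles; "joint_vel": joint speeds; "joint_efforts": joint torques, N m; "position": TCP position; "ee_rot": TCP orientation; "force": force on the tool from outside, world axes, zero at the start; "torque": the same for the moment, N m; "grip_width": opening from 0.0 (shut) to 1.0 (fully open); "grasp_force": force on a finger pad.
Only numpy, scipy, OpenCV 4.12 (cv2) and the standard library are available. Lean on these libraries where they do the work, as an engineer would, in place of code of your own. Each camera call takes 0.05 s, during which the arm holds its last target. There are 200 camera calls.

## Task

Get the empty spool that is hemmed in by the bottle, the tin and the jar on the grey metal tray: first clear all three containers onto the black rubber mat, then put the spool over the winder's post so that it sits flat on the turntable. Only when the spool is on the winder, put the bottle, the tin and the jar back on the tray, each standing in the very place it had at the start; keep the containers upright throughout.

Things in the scene. Friction and masses are not known exactly. Their poses are not given: they have to be found in the camera images.
- bottle: Round white bottle with a paper band and a narrow grey cap, 105 mm tall overall, mass about 0.16 kg, loose, standing at the start in one of the tray's three container places (which one varies). Origin at the centre of its underside, z up. Grip its plain wall, 50 mm diameter from 0 to 78 mm height, above it the shoulder and a 23 mm cap.
- tin: Square aluminium tin with a paper band and a round black cap, 98 mm tall overall, about 0.18 kg, loose, standing at the start in one of the tray's three container places (which one varies). Origin at the centre of its underside, z up. Grip its plain wall, 48 x 48 mm square, sides along its x and y axes, up to 86 mm height, above it a 28 mm cap.
- jar: Round amber jar with a full-width flat grey lid, 92 mm tall overall, about 0.17 kg, loose, standing at the start in one of the tray's three container places (which one varies). Origin at the centre of its underside, z up. Grip its plain wall, 52 mm diameter up to 76 mm height, above it the 54 mm lid.
- spool: Empty white plastic spool standing on end on the tray, between the containers and the fence: two flanges of 64 mm diameter and 8 mm thickness, 40 mm tall overall, waist 48 mm diameter, through hole 36 mm diameter along its z. About 0.06 kg, loose. Grip it across the upper flange (height 32 to 40 mm). Origin at the centre of its underside, z up.
- tray: Fixed grey sheet-metal tray 210 x 210 mm, its top 8 mm above the bench, with a fence 30 mm high along its +x edge. Origin at the centre of its underside, z up. Places in tray axes: spool (dark disc) at (20, 0) mm; containers (pale discs, 58 mm across) at (-46, 0), (20, 66) and (20, -66) mm; at the start things stand within 3 mm of these, leaving no room for fingers beside the spool.
- mat: Black rubber mat lying on the bench, 220 mm (x) x 200 mm (y), 4 mm thick, empty at the start; fixed. Origin at the centre of its underside, z up. The containers may stand anywhere on it.
- winder: Fixed bench winder, grey base plate 190 x 140 x 14 mm. Origin on the axis of its upright steel post, at bench height, z up. The steel turntable, 72 mm diameter, on which the spool sits, has its top 18 mm above the bench; the post, 14 mm diameter with tapered top, rises to 80 mm above the bench. A motor housing 60 mm high fills x from 76 to 128 mm and y from -60 to 60 mm.

How it is judged:
By the outcome, as a careful person would: the job done as asked, in the order asked, and still so for the second after the job is handed in, with the robot touching nothing.
It also fails if it takes over 134 s, if anything falls off the work surface, if the arm or the gripper's body presses on something with over 40 N, if the wrist force passes 120 N, or if a joint passes its speed limit or range.

## Working session

There is one attempt and no reset: what is moved stays moved. The work goes in short steps, Python scripts to look and compute and a tool call to move; the robot and the scene stay as the last step left them, time stands still between calls to the robot, and variables do not carry over. Pictures are saved under pics/ and viewed, at most 14 in all, crops included, and the job is handed in when it is done.

Besides the shell and the picture viewer there is one more tool, called after "Request:" as name(argument=value, ...), one argument or row to a line, values as JSON. send_rows: Moves the arm, as the interface text tells. Its arguments: {"type":"object","properties":{"rows":{"type":"array","items":{"type":"array"}},"newtons":{"type":"number"}},"required":["rows"]}

```bash
mkdir -p pics; python3 - <<'E'
from plant import status,snapshot
import cv2,numpy as np
s=status.state()
print({k:np.round(v,3).tolist() for k,v in s.items()})
for n in("scene","top","wrist"):
    d=snapshot(n); cv2.imwrite(f"pics/a_{n}.png",d["pixels"][:,:,::-1])
    print(n,{k:np.round(v,4).tolist() for k,v in d.items() if k!="pixels"})
a=[cv2.imread(f"pics/a_{n}.png") for n in("scene","top")]
E
```

```text
{'t': 0.0, 'joint_pos': [-1.127, 0.424, 1.631, 0.0, 1.089, -0.019], 'joint_vel': [0.0, -0.0, -0.001, 0.002, 0.0, -0.003], 'joint_efforts': [-0.003, -55.739, -28.174, -0.0, 0.007, 0.0], 'position': [0.279, -0.559, 0.2], 'ee_rot': [[0.895, 0.446, -0.001], [0.446, -0.895, 0.001], [0.0, -0.002, -1.0]], 'force': [-0.287, -0.286, 0.874], 'torque': [-0.019, -0.014, 0.022], 'grasp_force': 0.0, 'grip_width': 1.001}
scene {'fx': 487.1153, 'fy': 487.1153, 'cx': 251.853, 'cy': 196.7277, 'world_to_cam': [[-0.3347, 0.9423, -0.0001, 0.1848], [0.7653, 0.2717, -0.5835, -0.4038], [-0.5498, -0.1954, -0.8121, 1.7817], [0.0, 0.0, 0.0, 1.0]]}
top {'fx': 427.5896, 'fy': 427.5896, 'cx': 252.209, 'cy': 192.4425, 'world_to_cam': [[-0.0279, -0.9992, 0.0274, -0.0001], [-0.995, 0.0252, -0.0962, 0.5503], [0.0954, -0.0299, -0.995, 1.1131], [0.0, 0.0, 0.0, 1.0]]}
wrist {'fx': 316.8609, 'fy': 316.8609, 'cx': 255.317, 'cy': 190.9567, 'tool_from_camera': [[0.0002, -0.9521, -0.3057, 0.0788], [1.0, 0.0005, -0.001, -0.0001], [0.0011, -0.3057, 0.9521, -0.173], [0.0, 0.0, 0.0, 1.0]]}
```

View pics/a_scene.png

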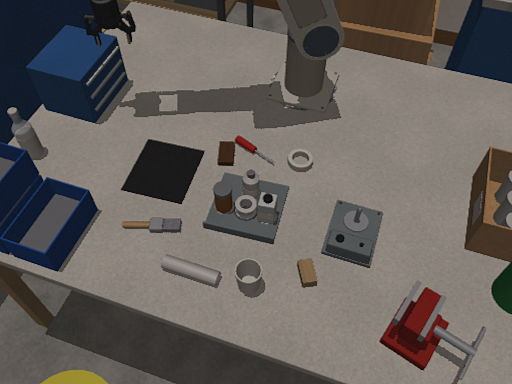

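View pics/a_top.png

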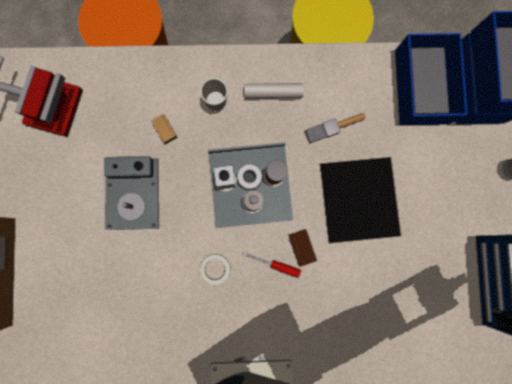

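The top view (x up, y left) shows the tray at about (250,185), with the bottle at (253,201), the tin at (224,176), the jar at (276,173) and the spool at (249,176). The mat is at (360,200) and the winder post at about (130,206). The ring at (215,269) is a decoy. Next come coarse positions.

```bash
cat > h.py <<'E'
import numpy as np,cv2
from plant import status,snapshot
def cam(name,save=None):
    s=status.state(); d=snapshot(name)
    if "world_to_cam" in d: M=np.linalg.inv(d["world_to_cam"])
    else:
        T=np.eye(4);T[:3,:3]=s["ee_rot"];T[:3,3]=s["position"]; M=T@d["tool_from_camera"]
    d["M"]=M; d["bgr"]=np.ascontiguousarray(d["pixels"][:,:,::-1])
    if save: cv2.imwrite(f"pics/{save}.png",d["bgr"]); np.savez(f"pics/{save}.npz",M=M,k=[d[k] for k in("fx","fy","cx","cy")])
    return d
def ray(M,k,u,v):
    r=M[:3,:3]@np.array([(u-k[2])/k[0],(v-k[3])/k[1],1]); return M[:3,3],r/np.linalg.norm(r)
def plane(M,k,u,v,z):
    o,r=ray(M,k,u,v); return o+r*(z-o[2])/r[2]
def load(save):
    f=np.load(f"pics/{save}.npz"); return f["M"],f["k"]
def tri(*L):  # list of (M,k,u,v)
    A=0;b=0;R=[]
    for l in L:
        o,r=ray(*l);P=np.eye(3)-np.outer(r,r);A=A+P;b=b+P@o;R.append((o,P))
    x=np.linalg.solve(A,b); return x,[np.linalg.norm(P@(x-o))for o,P in R]
def show():
    s=status.state(); print({k:np.round(s[k],4).tolist() for k in("t","position","ee_rot","force","grip_width","grasp_force","joint_pos")})
E
python3 - <<'E'
from h import *
d=cam("top","b_top");e=cam("scene","b_scene")
kt=[d[k] for k in("fx","fy","cx","cy")];ks=[e[k] for k in("fx","fy","cx","cy")]
P=lambda u,v,z:np.round(plane(d["M"],kt,u,v,z)*1000).tolist()
print("tray",[P(*q,.008) for q in((209,152),(284,146),(291,220),(215,227))])
print("wind",[P(*q,.014) for q in((105,157),(159,229),(106,230))],"tt",P(131,206,.018))
g=d["bgr"].max(2)
m=(g<22).astype(np.uint8); c=max([c for c in cv2.findContours(m,0,2)[0] if 310<cv2.boundingRect(c)[0]<340 and cv2.boundingRect(c)[1]<200],key=cv2.contourArea)
print("mat",cv2.contourArea(c),[P(*q,.004) for q in cv2.boxPoints(cv2.minAreaRect(c))])
print("bottlecap",tri((d["M"],kt,253,202),(e["M"],ks,251,175)),"tape",P(215,269,.01),"spool",tri((d["M"],kt,249.5,176.5),(e["M"],ks,246,204)))
E
```

```text
tray [[666.0, 99.0, 8.0], [678.0, -106.0, 8.0], [474.0, -118.0, 8.0], [461.0, 87.0, 8.0]]
wind [[657.0, 378.0, 14.0], [460.0, 235.0, 14.0], [461.0, 375.0, 14.0]] tt [523.0, 308.0, 18.0]
mat 4955.0 [[623.0, -207.0, 4.0], [640.0, -399.0, 4.0], [429.0, -409.0, 4.0], [414.0, -221.0, 4.0]]
bottlecap (array([ 0.51970303, -0.01413703,  0.0918588 ]), [np.float64(6.992066566148194e-05), np.float64(6.992066566150539e-05)]) tape [350.0, 89.0, 10.0] spool (array([ 0.59034589, -0.0065354 ,  0.04305039]), [np.float64(0.0017998967025465275), np.float64(0.001799896702546567)])
```

Request:
send_rows(
  rows=[
    [[0, 0, 0], [0.05, -0.03, -0.005], 1],
    [[0, 0, 0], [0.1, -0.065, -0.01], 1],
    [[0, 0, 0], [0.15, -0.1, -0.015], 1],
    [[0, 0, 0], [0.18, -0.117, -0.018], 1],
    [[0, 0, 0], [0.18, -0.117, -0.018], 1],
  ],
  newtons=50,
)

```text
t: 0.88
position: [0.389, -0.3725, 0.2194]
ee_rot: [[0.893, 0.449, 0.0], [0.449, -0.893, -0.0], [0.0, 0.0, -1.0]]
force: [-0.4, -1.0, -0.1]
grip_width: 1.002
grasp_force: 0.0
```

Request:
send_rows(
  rows=[
    [[0, 0, 0.1], [0.05, -0.03, -0.005], 1],
    [[0, 0, 0.25], [0.1, -0.065, -0.01], 1],
    [[0, 0, 0.4], [0.15, -0.1, -0.015], 1],
    [[0, 0, 0.403], [0.18, -0.117, -0.018], 1],
    [[0, 0, 0.403], [0.18, -0.117, -0.018], 1],
  ],
)

```text
t: 1.5
position: [0.4978, -0.1885, 0.2371]
ee_rot: [[0.998, 0.062, 0.001], [0.062, -0.998, -0.0], [0.001, 0.0, -1.0]]
force: [-0.6, -0.7, -1.1]
grip_width: 0.998
grasp_force: 0.0
```

```bash
python3 -c "
from h import *
show();cam('wrist','c1')"
```

```text
{'t': 1.5, 'position': [0.4978, -0.1885, 0.2371], 'ee_rot': [[0.9981, 0.0623, 0.0006], [0.0623, -0.9981, -0.0003], [0.0006, 0.0003, -1.0]], 'force': [-0.5574, -0.6558, -1.1343], 'grip_width': 0.9982, 'grasp_force': 0.0, 'joint_pos': [-0.3843, 0.2438, 1.8013, -0.0001, 1.0958, 1.1242]}
```

Request:
send_rows(
  rows=[
    [[0, 0, 0], [0.03, -0.05, 0], 1],
    [[0, 0, 0], [0.06, -0.1, 0], 1],
    [[0, 0, 0], [0.09, -0.15, 0], 1],
    [[0, 0, 0], [0.113, -0.172, 0], 1],
    [[0, 0, 0], [0.113, -0.172, 0], 1],
  ],
)

```text
t: 2.17
position: [0.6001, -0.011, 0.2365]
ee_rot: [[0.998, 0.061, -0.0], [0.061, -0.998, -0.0], [-0.0, 0.0, -1.0]]
force: [-0.1, -1.2, 0.3]
grip_width: 1.001
grasp_force: 0.0
```

```bash
python3 -c "
from h import *
show();cam('wrist','c2')
a=np.hstack([cv2.imread('pics/c1.png'),cv2.imread('pics/c2.png')])
cv2.imwrite('pics/c2v.png',cv2.resize(cv2.imread('pics/c2.png'),None,fx=1.5,fy=1.5))
cv2.imwrite('pics/c1v.png',cv2.resize(cv2.imread('pics/c1.png'),None,fx=1.5,fy=1.5))
"
```

```text
{'t': 2.175, 'position': [0.6001, -0.011, 0.2365], 'ee_rot': [[0.9982, 0.0607, -0.0002], [0.0607, -0.9982, -0.0003], [-0.0002, 0.0003, -1.0]], 'force': [-0.0932, -1.2163, 0.2606], 'grip_width': 1.0007, 'grasp_force': 0.0, 'joint_pos': [-0.038, 0.3489, 1.6549, -0.0003, 1.138, 1.4723]}
```

View pics/c2v.png

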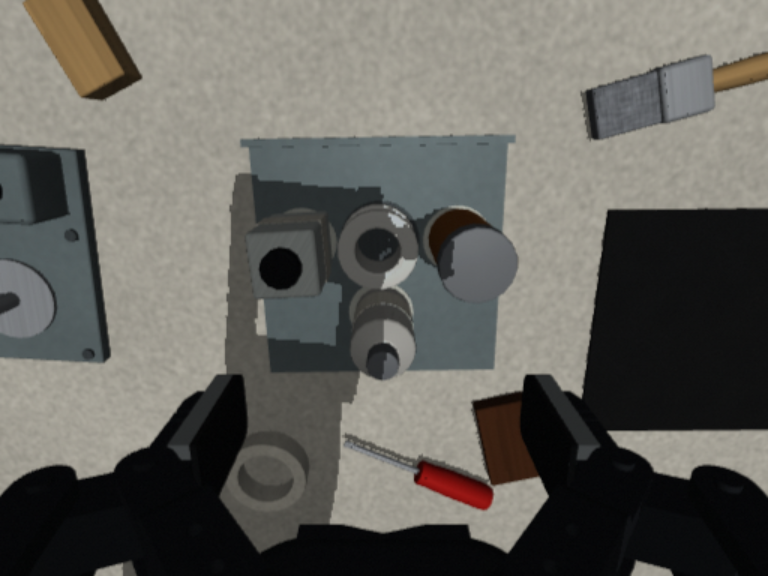

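View pics/c1v.png

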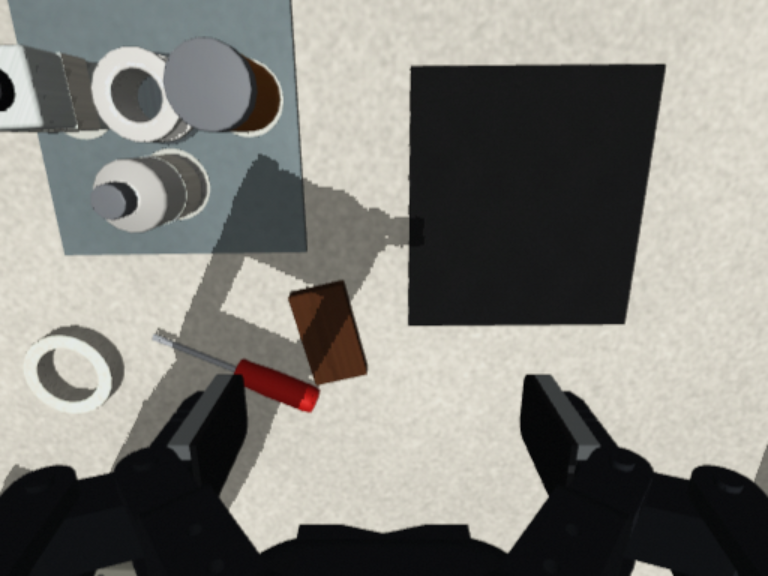

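c2 (1.5x view) shows the tin cap at (280,268), jar lid at (478,260), spool hole at (380,248), bottle cap at (382,362), turntable at (20,298) and the mat's left edge at x≈600. In c1 the bottle cap is at (115,200), jar lid at (210,85), spool at (137,94) and the whole mat. I'll refine these with masks and triangulate.

```bash
cat > m.py <<'E'
from h import *
def blob(im,u,v,tol,kern=3):
    "flood fill from seed, hull centre & ellipse"
    m=np.zeros((im.shape[0]+2,im.shape[1]+2),np.uint8)
    cv2.floodFill(cv2.medianBlur(im,3),m,(int(u),int(v)),0,(tol,)*3,(tol,)*3,4|cv2.FLOODFILL_MASK_ONLY|cv2.FLOODFILL_FIXED_RANGE|(255<<8))
    m=cv2.morphologyEx(m[1:-1,1:-1],cv2.MORPH_OPEN,np.ones((kern,kern)))
    c=max(cv2.findContours(m,0,1)[0],key=cv2.contourArea); h=cv2.convexHull(c)
    return cv2.fitEllipse(h),cv2.contourArea(h),cv2.minAreaRect(h),h
E
python3 - <<'E'
from m import *
I={n:cv2.imread(f"pics/{n}.png") for n in("c1","c2")}
for n,seeds in dict(c1=dict(bcap=(76,133),jar=(140,57),spool=(70,62),mat=(350,120)),c2=dict(tincap=(187,179),jar=(325,170),bcap=(250,243),bcap2=(260,240),spoolL=(236,160),spoolR=(270,165),hole=(248,166),tintop=(177,190),tt=(25,190))).items():
  for k,(u,v) in seeds.items():
    try:
      e,a,r,h=blob(I[n],u,v,26); print(n,k,I[n][v,u],np.round(e[0],1),np.round(e[1],1),round(e[2]),"A",a,"bb",cv2.boundingRect(h))
    except Exception as x: print(n,k,I[n][v,u],str(x)[:60])
a=cv2.resize(I["c2"][80:270,150:360],None,fx=3.6,fy=3.1,interpolation=cv2.INTER_CUBIC);cv2.imwrite("pics/d2.png",a)
E
```

```text
c1 bcap [132 127 124] [100.9  59. ] [210.3 247.5] 172 A 27920.0 bb (5, 0, 197, 170)
c1 jar [137 133 130] [101.1  58.1] [207.8 248.6] 176 A 27927.5 bb (5, 0, 197, 170)
c1 spool [227 228 227] [90.3 62.3] [54.6 64.9] 146 A 2615.0 bb (62, 32, 56, 62)
c1 mat [26 26 26] [352.6 121.6] [205.6 232.8] 23 A 26917.5 bb (272, 43, 171, 174)
c2 tincap [8 6 6] [186.5 178.6] [27.  27.7] 64 A 573.5 bb (173, 165, 28, 28)
c2 jar [108 105 102] [308.6 117.9] [ 61.  305.9] 96 A 8182.0 bb (160, 89, 184, 64)
c2 bcap [45 44 41] [253.3 239.5] [20.1 24.9] 29 A 339.5 bb (243, 229, 22, 23)
c2 bcap2 [99 95 93] [260.2 243.6] [10.8 18.7] 20 A 130.0 bb (255, 236, 12, 17)
c2 spoolL [80 83 84] [194.3 223.3] [119.1 294.9] 3 A 23109.5 bb (147, 92, 109, 275)
c2 spoolR [84 87 87] [196.1 222.1] [117.6 298. ] 4 A 23924.0 bb (147, 92, 110, 275)
c2 hole [27 27 24] [251.3 165.5] [26.9 30.3] 88 A 558.0 bb (237, 152, 30, 24)
c2 tintop [86 88 85] [197.4 216.6] [116.4 308.8] 5 A 24643.0 bb (147, 92, 109, 275)
c2 tt [127 125 121] [  7.6 199. ] [46.8 59.4] 127 A 1452.0 bb (0, 173, 36, 53)
```

View pics/d2.png

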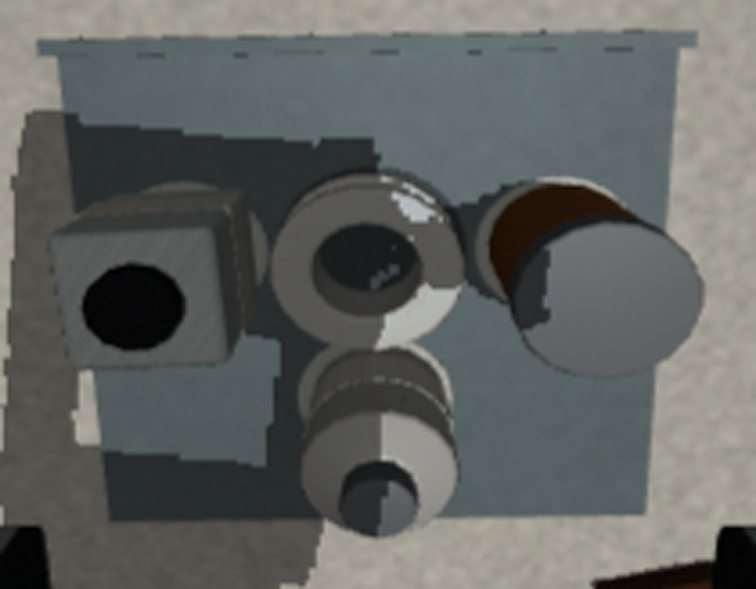

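```bash
python3 - <<'E'
from h import *
A=load("c1");B=load("c2")
mm=lambda x:np.round(np.array(x)*1000,1).tolist()
for n,p,q,z in(("bottle",(76.4,133.7),(255.8,243.2),.113),("jar",(139,56.3),(319,176.5),.1),("spool",(90.6,62.5),(252.2,164.3),.048)):
    x,e=tri((*A,*p),(*B,*q)); print(n,mm(x),mm(e),"c1@z",mm(plane(*A,*p,z)[:2]),"c2@z",mm(plane(*B,*q,z)[:2]))
pl=lambda L,u,v,z:plane(*L,u,v,z)[:2]
print("tin cap",mm(pl(B,187.0,178.7,.106)),"tin top corners",[mm(pl(B,150+x/3.6,80+y/3.1,.094)) for x,y in((52,240),(218,224),(236,352),(72,367))])
print("tray c2 front",[mm(pl(B,150+x/3.6,80+y/3.1,.008)) for x,y in((109,521),(646,514))],"fence top outer",[mm(pl(B,150+x/3.6,80+y/3.1,.03)) for x,y in((37,40),(697,32))])
print("tray c1 front",[mm(pl(A,u/1.5,v/1.5,.008)) for u,v in((65,255),(307,252))])
print("mat c1",[mm(pl(A,u/1.5,v/1.5,.004)) for u,v in((411,66),(664,65),(625,324),(409,325))])
f=np.array
for n,t in dict(bottle=(-46,0),tin=(20,66),jar=(20,-66),spool=(20,0)).items():
    a=np.deg2rad(3.4);print(n,"nominal",np.round([570+t[0]*np.cos(a)-t[1]*np.sin(a),-9.5+t[0]*np.sin(a)+t[1]*np.cos(a)],1))
E
```

```text
bottle [525.0, -16.0, 108.2] [0.8, 0.8] c1@z [526.5, -19.2] c2@z [526.7, -15.5]
jar [598.1, -75.5, 98.1] [0.1, 0.1] c1@z [598.0, -76.2] c2@z [598.6, -75.1]
spool [593.5, -6.5, 46.3] [1.2, 1.2] c1@z [592.3, -6.6] c2@z [595.0, -7.1]
tin cap [589.9, 56.9] tin top corners [[607.3, 82.1], [615.5, 35.6], [572.0, 29.6], [563.7, 77.4]]
tray c2 front [[458.7, 87.2], [475.1, -122.7]] fence top outer [[667.8, 102.7], [683.4, -106.3]]
tray c1 front [[458.8, 87.0], [474.6, -123.2]]
mat c1 [[628.0, -201.7], [641.1, -398.7], [423.9, -415.8], [410.4, -217.4]]
bottle nominal [524.1 -12.2]
tin nominal [586.1  57.6]
jar nominal [593.9 -74.2]
spool nominal [590.   -8.3]
```

Request:
send_rows(
  rows=[
    [[0, 0, -0.014], [-0.05, 0, 0], 1],
    [[0, 0, -0.014], [-0.0742, 0, 0.01], 1],
    [[0, 0, -0.014], [-0.0742, 0, 0.06], 1],
    [[0, 0, -0.014], [-0.0742, 0, 0.11], 1],
    [[0, 0, -0.014], [-0.0742, 0, 0.14], 1],
  ],
  newtons=40,
)

```text
t: 2.85
position: [0.5229, -0.0173, 0.095]
ee_rot: [[0.997, 0.071, -0.003], [0.071, -0.997, -0.0], [-0.003, 0.0, -1.0]]
force: [0.9, 0.3, -0.6]
grip_width: 0.997
grasp_force: 0.0
```

Request:
send_rows(
  rows=[
    [[0, 0, 0], [0, 0, 0.025], 1],
    [[0, 0, 0], [0, 0, 0.044], 1],
    [[0, 0, 0], [0, 0, 0.0445], 1],
    [[0, 0, 0], [0, 0, 0.0445], 0.7],
    [[0, 0, 0], [0, 0, 0.0445], 0.65],
  ],
)

```text
t: 3.48
position: [0.5258, -0.0156, 0.0535]
ee_rot: [[0.997, 0.073, 0.002], [0.073, -0.997, -0.0], [0.002, 0.0, -1.0]]
force: [0.7, -0.3, -0.7]
grip_width: 0.827
grasp_force: 0.0
```

```bash
python3 -c "
from h import *
show();cam('wrist','e1')
cv2.imwrite('pics/e1v.png',cv2.resize(cv2.imread('pics/e1.png'),None,fx=1.5,fy=1.5))"
```

```text
{'t': 3.475, 'position': [0.5258, -0.0156, 0.0535], 'ee_rot': [[0.9973, 0.0732, 0.0017], [0.0732, -0.9973, -0.0002], [0.0017, 0.0003, -1.0]], 'force': [0.731, -0.3481, -0.6529], 'grip_width': 0.8268, 'grasp_force': 0.0, 'joint_pos': [-0.0523, 0.504, 1.937, -0.0001, 0.6989, 1.4453]}
```

View pics/e1v.png

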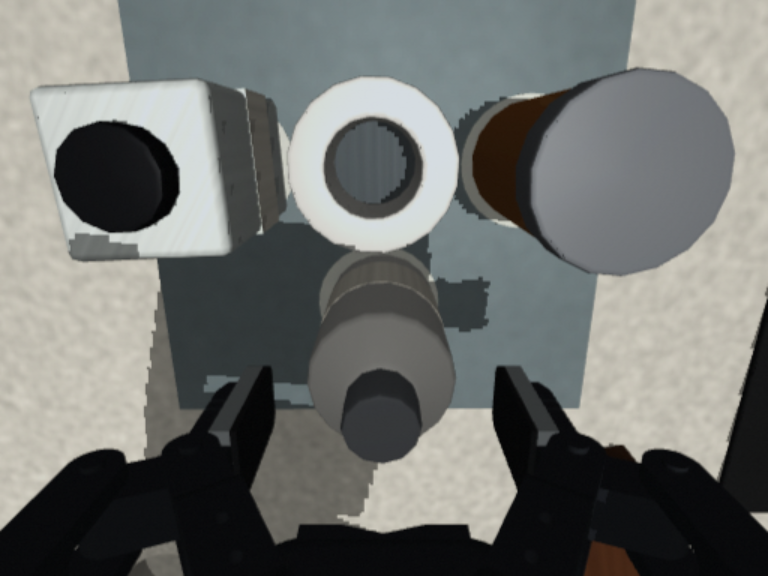

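The fingers (pads at 273 and 495, centre 384) straddle the bottle (310–455, centre 382.5), so it is centred within 1 mm. I'll close on it, and use this close view to refine the others.

Request:
send_rows(
  rows=[
    [[0, 0, 0], [0, 0, 0.001], 0.3],
    [[0, 0, 0], [0, 0, 0.001], 0.3],
    [[0, 0, 0], [0, 0, 0.001], 0.3],
    [[0, 0, 0], [0, 0, 0.001], -0.5],
    [[0, 0, 0], [0, 0, 0.001], -1],
  ],
)

```text
t: 4.15
position: [0.5253, -0.015, 0.052]
ee_rot: [[0.997, 0.074, 0.0], [0.074, -0.997, 0.0], [0.0, -0.0, -1.0]]
force: [-1.3, 0.7, 6.6]
grip_width: 0.533
grasp_force: 37.1
```

```bash
python3 - <<'E'
from h import *
show()
C=load("e1");B=load("c2")
mm=lambda x:np.round(np.array(x)*1000,1).tolist()
g=lambda u,v,z:mm(plane(*C,u/1.5,v/1.5,z)[:2])
print("tin",[g(*p,.094) for p in((32,90),(205,82),(232,245),(72,258))])
for n,p,q,z in(("jar",(632,171),(319,176.5),.1),("spool",(373.5,163),(252.2,164.3),.048),("bottle",(381,423),(255.8,243.2),.113)):
    x,e=tri((*C,p[0]/1.5,p[1]/1.5),(*B,*q)); print(n,mm(x),mm(e),"e1@z",g(*p,z))
E
```

```text
{'t': 4.15, 'position': [0.5253, -0.015, 0.052], 'ee_rot': [[0.9973, 0.0738, 0.0001], [0.0738, -0.9973, 0.0002], [0.0002, -0.0001, -1.0]], 'force': [-1.3132, 0.6997, 6.6301], 'grip_width': 0.5333, 'grasp_force': 37.0848, 'joint_pos': [-0.0512, 0.5067, 1.9374, 0.0003, 0.6973, 1.4455]}
tin [[608.3, 82.0], [613.5, 37.2], [570.9, 31.3], [563.7, 77.3]]
jar [599.3, -74.4, 101.1] [0.6, 0.6] e1@z [599.7, -74.6]
spool [593.6, -6.9, 42.0] [0.3, 0.3] e1@z [593.9, -6.7]
bottle [521.3, -15.4, 102.7] [0.4, 0.4] e1@z [528.2, -14.5]
```

Request:
send_rows(
  rows=[
    [[0, 0, 0], [0, 0, -0.01], -1],
    [[0, 0, 0], [0, 0, -0.04], -1],
    [[0, 0, 0], [0, 0, -0.08], -1],
    [[0, 0, 0], [0, 0, -0.11], -1],
    [[0, 0, 0], [-0.003, 0.01, -0.12], -1],
  ],
)

```text
t: 4.78
position: [0.524, -0.0254, 0.1736]
ee_rot: [[0.997, 0.075, 0.004], [0.075, -0.997, -0.0], [0.004, 0.001, -1.0]]
force: [-1.2, -0.0, -2.5]
grip_width: 0.528
grasp_force: 36.6
```

Request:
send_rows(
  rows=[
    [[0, 0, 0], [-0.008, 0.03, 0], -1],
    [[0, 0, 0], [-0.02, 0.07, 0], -1],
    [[0, 0, 0], [-0.03, 0.11, 0], -1],
    [[0, 0, 0], [-0.04, 0.15, 0], -1],
    [[0, 0, 0], [-0.052, 0.19, 0], -1],
  ],
)

```text
t: 5.4
position: [0.4837, -0.2201, 0.1705]
ee_rot: [[0.997, 0.074, -0.002], [0.074, -0.997, 0.001], [-0.002, -0.001, -1.0]]
force: [-0.2, -0.1, -1.4]
grip_width: 0.532
grasp_force: 36.6
```

Request:
send_rows(
  rows=[
    [[0, 0, 0], [-0.01, 0.035, 0], -1],
    [[0, 0, 0], [-0.02, 0.07, 0], -1],
    [[0, 0, 0], [-0.026, 0.09, 0], -1],
    [[0, 0, 0], [-0.026, 0.0916, 0.02], -1],
    [[0, 0, 0], [-0.026, 0.0916, 0.05], -1],
  ],
)

```text
t: 6.02
position: [0.466, -0.3126, 0.1212]
ee_rot: [[0.997, 0.073, 0.001], [0.073, -0.997, -0.001], [0.001, 0.001, -1.0]]
force: [-0.1, 0.6, -1.5]
grip_width: 0.53
grasp_force: 36.6
```

Request:
send_rows(
  rows=[
    [[0, 0, 0], [0, 0, 0.03], -1],
    [[0, 0, 0], [0, 0, 0.055], -1],
    [[0, 0, 0], [0, 0, 0.067], -1],
    [[0, 0, 0], [0, 0, 0.072], -1],
    [[0, 0, 0], [0, 0, 0.0725], -1],
  ],
)

```text
t: 6.65
position: [0.4661, -0.312, 0.0493]
ee_rot: [[0.997, 0.074, 0.0], [0.074, -0.997, -0.0], [0.0, 0.0, -1.0]]
force: [0.2, 0.0, -2.0]
grip_width: 0.53
grasp_force: 36.7
```

Request:
send_rows(
  rows=[
    [[0, 0, 0], [0, 0, 0.0012], -1],
    [[0, 0, 0], [0, 0, 0.0012], -1],
    [[0, 0, 0], [0, 0, 0.0012], 0.3],
    [[0, 0, 0], [0, 0, 0.0012], 0.6],
    [[0, 0, 0], [0, 0, 0.0012], 1],
  ],
)

```text
t: 7.28
position: [0.466, -0.312, 0.048]
ee_rot: [[0.997, 0.074, 0.0], [0.074, -0.997, -0.0], [0.0, 0.0, -1.0]]
force: [-0.4, -0.2, 0.1]
grip_width: 0.983
grasp_force: 0.0
```

Request:
send_rows(
  rows=[
    [[0, 0, 0], [0, 0, 0], 1],
    [[0, 0, 0], [0, 0, -0.01], 1],
    [[0, 0, 0], [0, 0, -0.04], 1],
    [[0, 0, 0], [0, 0, -0.08], 1],
    [[0, 0, 0], [0, 0, -0.12], 1],
  ],
)

```text
t: 7.9
position: [0.4658, -0.3118, 0.1696]
ee_rot: [[0.997, 0.074, 0.0], [0.074, -0.997, -0.0], [0.0, 0.0, -1.0]]
force: [0.4, -0.4, -0.9]
grip_width: 0.999
grasp_force: 0.0
```

```bash
python3 -c "
from h import *
show()"
```

```text
{'t': 7.9, 'position': [0.4658, -0.3118, 0.1696], 'ee_rot': [[0.9973, 0.0738, 0.0001], [0.0738, -0.9973, -0.0001], [0.0001, 0.0001, -1.0]], 'force': [0.4317, -0.4248, -0.9449], 'grip_width': 0.9991, 'grasp_force': 0.0, 'joint_pos': [-0.6111, 0.3688, 1.7993, -0.0, 0.9734, 0.8858]}
```

Request:
send_rows(
  rows=[
    [[0, 0, -0.12], [0.012, -0.03, 0], 1],
    [[0, 0, -0.26], [0.025, -0.06, 0], 1],
    [[0, 0, -0.4], [0.038, -0.09, 0], 1],
    [[0, 0, -0.546], [0.0502, -0.1195, 0], 1],
    [[0, 0, -0.546], [0.0502, -0.1195, 0], 1],
  ],
)

```text
t: 8.52
position: [0.5077, -0.1875, 0.1685]
ee_rot: [[0.812, 0.583, 0.001], [0.583, -0.812, -0.0], [0.0, 0.0, -1.0]]
force: [-0.3, -0.6, -0.1]
grip_width: 0.999
grasp_force: 0.0
```

Request:
send_rows(
  rows=[
    [[0, 0, -0.12], [0.025, -0.018, 0], 1],
    [[0, 0, -0.26], [0.05, -0.036, 0], 1],
    [[0, 0, -0.4], [0.08, -0.058, 0], 1],
    [[0, 0, -0.546], [0.1049, -0.0761, 0], 1],
    [[0, 0, -0.546], [0.1049, -0.0761, 0], 1],
  ],
)

```text
t: 9.15
position: [0.5488, -0.0655, 0.1682]
ee_rot: [[0.393, 0.919, 0.001], [0.919, -0.393, -0.0], [0.0, 0.001, -1.0]]
force: [-1.0, 0.6, 0.3]
grip_width: 1.0
grasp_force: 0.0
```

Request:
send_rows(
  rows=[
    [[0, 0, -0.12], [0.03, -0.002, 0], 1],
    [[0, 0, -0.26], [0.065, -0.005, 0], 1],
    [[0, 0, -0.4], [0.1, -0.008, 0], 1],
    [[0, 0, -0.546], [0.1292, -0.0106, 0], 1],
    [[0, 0, -0.546], [0.1292, -0.0106, 0], 1],
  ],
)

```text
t: 9.78
position: [0.59, 0.0568, 0.168]
ee_rot: [[-0.139, 0.99, 0.0], [0.99, 0.139, -0.0], [-0.0, 0.0, -1.0]]
force: [-0.5, -0.9, 0.2]
grip_width: 1.002
grasp_force: 0.0
```

```bash
python3 -c "
from h import *
show();cam('wrist','f1')
cv2.imwrite('pics/f1v.png',cv2.resize(cv2.imread('pics/f1.png'),None,fx=1.5,fy=1.5))"
```

```text
{'t': 9.775, 'position': [0.59, 0.0568, 0.168], 'ee_rot': [[-0.1392, 0.9903, 0.0005], [0.9903, 0.1392, -0.0002], [-0.0003, 0.0004, -1.0]], 'force': [-0.4645, -0.87, 0.2207], 'grip_width': 1.0017, 'grasp_force': 0.0, 'joint_pos': [0.0761, 0.4154, 1.7291, -0.0003, 0.9966, -0.0633]}
```

View pics/f1v.png

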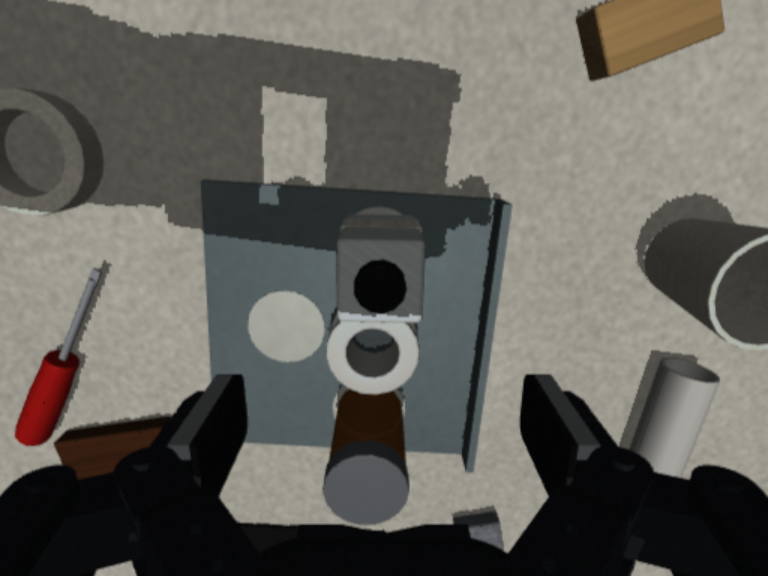

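Request:
send_rows(
  rows=[
    [[0, 0, 0], [0.001, -0.0014, 0.03], 1],
    [[0, 0, 0], [0.001, -0.0014, 0.07], 1],
    [[0, 0, 0], [0.001, -0.0014, 0.1], 1],
    [[0, 0, 0], [0.001, -0.0014, 0.114], 0.7],
    [[0, 0, 0], [0.001, -0.0014, 0.116], 0.6],
  ],
)

```text
t: 10.45
position: [0.5875, 0.0565, 0.0514]
ee_rot: [[-0.138, 0.99, -0.001], [0.99, 0.138, -0.0], [-0.0, -0.001, -1.0]]
force: [-0.5, -0.2, 0.3]
grip_width: 0.799
grasp_force: 0.0
```

```bash
python3 - <<'E'
from h import *
show()
C=load("f1")
mm=lambda x:np.round(np.array(x)*1000,1).tolist()
g=lambda u,v,z:mm(plane(*C,u/1.5,v/1.5,z)[:2])
print("bottle disc",g(286,326,.008),"jar lid",g(366,486,.1),"spool",g(373,353,.048),"tin",g(380,289,.106),"tray",[g(203,180,.008),g(213,441,.008)])
d=cam('wrist','f2')
E
```

```text
{'t': 10.45, 'position': [0.5875, 0.0565, 0.0514], 'ee_rot': [[-0.1381, 0.9904, -0.0013], [0.9904, 0.1381, -0.0003], [-0.0001, -0.0013, -1.0]], 'force': [-0.45, -0.23, 0.3118], 'grip_width': 0.7993, 'grasp_force': 0.0, 'joint_pos': [0.0758, 0.5779, 1.7911, -0.0002, 0.7738, -0.0626]}
bottle disc [526.1, -12.2] jar lid [597.8, -70.8] spool [592.4, -6.0] tin [588.6, 58.6] tray [[461.3, 87.9], [474.7, -122.3]]
```

View pics/f2.png

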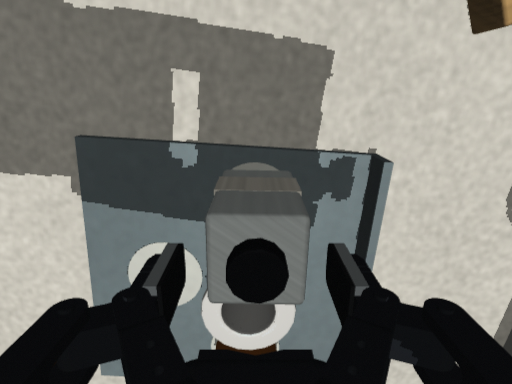

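The tin (207–308, centre 257) sits between the pads (183–328, centre 255.5) and is square to them. I'll close, lift and carry it to the mat.

Request:
send_rows(
  rows=[
    [[0, 0, 0], [0, 0.0005, 0], 0.4],
    [[0, 0, 0], [0, 0.0005, 0], 0.3],
    [[0, 0, 0], [0, 0.0005, 0], 0],
    [[0, 0, 0], [0, 0.0005, 0], -0.5],
    [[0, 0, 0], [0, 0.0005, 0], -1],
  ],
)

```text
t: 11.12
position: [0.589, 0.0577, 0.053]
ee_rot: [[-0.141, 0.99, 0.001], [0.99, 0.141, -0.0], [-0.0, 0.001, -1.0]]
force: [-1.9, 0.4, 6.4]
grip_width: 0.547
grasp_force: 40.7
```

Request:
send_rows(
  rows=[
    [[0, 0, 0], [0, 0, 0], -1],
    [[0, 0, 0], [0, 0, -0.01], -1],
    [[0, 0, 0], [0, 0, -0.05], -1],
    [[0, 0, 0], [0, 0, -0.1], -1],
    [[0, 0, 0], [0, 0, -0.13], -1],
  ],
)

```text
t: 11.75
position: [0.5893, 0.0578, 0.1849]
ee_rot: [[-0.141, 0.99, 0.003], [0.99, 0.141, 0.0], [-0.0, 0.003, -1.0]]
force: [1.3, 1.1, -0.9]
grip_width: 0.547
grasp_force: 41.8
```

```bash
python3 -c "
from h import *
show()"
```

```text
{'t': 11.75, 'position': [0.5893, 0.0578, 0.1849], 'ee_rot': [[-0.1406, 0.9901, 0.0031], [0.9901, 0.1406, 0.0003], [-0.0001, 0.0031, -1.0]], 'force': [1.2847, 1.0933, -0.9295], 'grip_width': 0.5472, 'grasp_force': 41.8313, 'joint_pos': [0.0777, 0.3927, 1.7198, 0.0001, 1.026, -0.0634]}
```

Request:
send_rows(
  rows=[
    [[0, 0, 0], [-0.015, -0.003, 0], -1],
    [[0, 0, 0], [-0.05, -0.01, 0], -1],
    [[0, 0, 0], [-0.09, -0.018, 0], -1],
    [[0, 0, 0], [-0.13, -0.026, 0], -1],
    [[0, 0, 0], [-0.17, -0.034, 0], -1],
  ],
)

```text
t: 12.38
position: [0.5772, -0.1172, 0.1802]
ee_rot: [[-0.14, 0.99, -0.003], [0.99, 0.14, 0.0], [0.001, -0.003, -1.0]]
force: [0.7, -0.1, -0.8]
grip_width: 0.549
grasp_force: 41.8
```

Request:
send_rows(
  rows=[
    [[0, 0, 0], [-0.04, -0.008, 0], -1],
    [[0, 0, 0], [-0.08, -0.016, 0], -1],
    [[0, 0, 0], [-0.12, -0.023, 0], -1],
    [[0, 0, 0], [-0.1368, -0.0264, 0], -1],
    [[0, 0, 0], [-0.1368, -0.0264, 0.02], -1],
  ],
)

```text
t: 13.0
position: [0.5718, -0.2564, 0.1618]
ee_rot: [[-0.138, 0.99, 0.001], [0.99, 0.138, -0.001], [-0.001, 0.001, -1.0]]
force: [0.9, 0.0, -1.8]
grip_width: 0.547
grasp_force: 41.8
```

Request:
send_rows(
  rows=[
    [[0, 0, 0], [0, 0, 0.03], -1],
    [[0, 0, 0], [0, 0, 0.07], -1],
    [[0, 0, 0], [0, 0, 0.1], -1],
    [[0, 0, 0], [0, 0, 0.112], -1],
    [[0, 0, 0], [0, 0, 0.113], -1],
  ],
)

```text
t: 13.62
position: [0.5711, -0.2543, 0.0486]
ee_rot: [[-0.141, 0.99, -0.001], [0.99, 0.141, 0.001], [0.001, -0.001, -1.0]]
force: [0.5, 0.2, -1.7]
grip_width: 0.546
grasp_force: 43.4
```

```bash
python3 -c "
from h import *
show()"
```

```text
{'t': 13.625, 'position': [0.5711, -0.2543, 0.0486], 'ee_rot': [[-0.1407, 0.9901, -0.0014], [0.9901, 0.1407, 0.0006], [0.0008, -0.0013, -1.0]], 'force': [0.4972, 0.1978, -1.7175], 'grip_width': 0.5464, 'grasp_force': 43.3605, 'joint_pos': [-0.4379, 0.6212, 1.7103, -0.0001, 0.8117, -0.579]}
```

Request:
send_rows(
  rows=[
    [[0, 0, 0], [0, 0, 0.001], -1],
    [[0, 0, 0], [0, 0, 0.001], -1],
    [[0, 0, 0], [0, 0, 0.001], 0.3],
    [[0, 0, 0], [0, 0, 0.001], 0.7],
    [[0, 0, 0], [0, 0, 0.001], 1],
  ],
)

```text
t: 14.25
position: [0.5719, -0.2546, 0.0479]
ee_rot: [[-0.141, 0.99, 0.0], [0.99, 0.141, -0.0], [-0.0, 0.0, -1.0]]
force: [0.1, -0.1, 0.6]
grip_width: 0.998
grasp_force: 0.0
```

Request:
send_rows(
  rows=[
    [[0, 0, 0], [0, 0, 0], 1],
    [[0, 0, 0], [0, 0, -0.01], 1],
    [[0, 0, 0], [0, 0, -0.05], 1],
    [[0, 0, 0], [0, 0, -0.09], 1],
    [[0, 0, 0], [0, 0, -0.12], 1],
  ],
)

```text
t: 14.88
position: [0.5724, -0.2549, 0.1705]
ee_rot: [[-0.14, 0.99, 0.002], [0.99, 0.14, -0.001], [-0.001, 0.002, -1.0]]
force: [-0.5, 0.5, 0.1]
grip_width: 0.998
grasp_force: 0.0
```

Request:
send_rows(
  rows=[
    [[0, 0, 0], [0.04, 0.012, 0], 1],
    [[0, 0, 0], [0.08, 0.024, 0], 1],
    [[0, 0, 0], [0.13, 0.039, 0], 1],
    [[0, 0, 0], [0.174, 0.052, 0], 1],
    [[0, 0, 0], [0.174, 0.052, 0], 1],
  ],
)

```text
t: 15.5
position: [0.5992, -0.0722, 0.1686]
ee_rot: [[-0.144, 0.99, 0.001], [0.99, 0.144, 0.0], [0.0, 0.001, -1.0]]
force: [-0.9, 0.1, 0.1]
grip_width: 1.0
grasp_force: 0.0
```

```bash
python3 -c "
from h import *
show();cam('wrist','g1')"
```

```text
{'t': 15.5, 'position': [0.5992, -0.0722, 0.1686], 'ee_rot': [[-0.1443, 0.9895, 0.0008], [0.9895, 0.1443, 0.0003], [0.0002, 0.0009, -1.0]], 'force': [-0.867, 0.0615, 0.1472], 'grip_width': 1.0003, 'grasp_force': 0.0, 'joint_pos': [-0.1399, 0.4297, 1.7044, 0.0005, 1.0068, -0.285]}
```

View pics/g1.png

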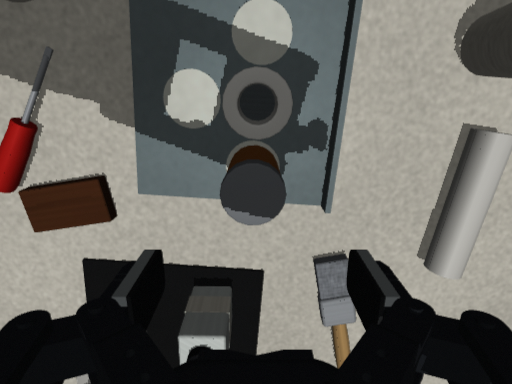

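Request:
send_rows(
  rows=[
    [[0, 0, 0], [0, -0.0018, 0.03], 1],
    [[0, 0, 0], [0, -0.0018, 0.07], 1],
    [[0, 0, 0], [0, -0.0018, 0.1], 1],
    [[0, 0, 0], [0, -0.0018, 0.115], 0.8],
    [[0, 0, 0], [0, -0.0018, 0.1165], 0.7],
  ],
)

```text
t: 16.18
position: [0.5966, -0.076, 0.0508]
ee_rot: [[-0.14, 0.99, -0.001], [0.99, 0.14, 0.0], [0.0, -0.001, -1.0]]
force: [0.7, -0.4, -0.4]
grip_width: 0.852
grasp_force: 0.0
```

```bash
python3 -c "
from h import *
show();d=cam('wrist','g2')
g=d['bgr'];
for v in (240,250,260,270,280,290): print(v,''.join('%4d'%x for x in g[v,165:350:4].max(1)))"
```

```text
{'t': 16.175, 'position': [0.5966, -0.076, 0.0508], 'ee_rot': [[-0.1397, 0.9902, -0.0012], [0.9902, 0.1397, 0.0001], [0.0003, -0.0012, -1.0]], 'force': [0.7127, -0.4277, -0.3825], 'grip_width': 0.8523, 'grasp_force': 0.0, 'joint_pos': [-0.1464, 0.5912, 1.7655, -0.0001, 0.7862, -0.2865]}
240  133 134 135 136 138 137 138 137 138 138  36  62  64  64  64  64  64  64  64  64  64  64  64  64  64  64  64  64  65  64  64  64  64  64  65  63  38 130 131 133 130 131 132 132 132 131 130
250   62  43   9   8 216 208 221 217 213  54  64  65  65  64  65  65  64  64  64  65  64  64  64  64  64  65  65  63  64  64  64  64  63  65  65  64  65  46 130 131 128 127   7   8  20  62  61
260   10   9   6   8 205 214 203 210 212  64  64  64  64  64  65  65  65  64  64  64  64  64  64  64  65  64  64  63  64  64  64  64  65  64  64  64  64  64 208 211 209 207   8   7   8  10  61
270    8   8   7   7 210 214 220 206 196  64  64  65  65  64  64  64  63  65  64  64  65  63  64  64  64  65  65  64  64  64  64  64  64  64  64  65  64  63 178 207 211 216   8   8   7   8   9
280    7   9   9   8 215 215 215 215 210  60  65  64  64  63  64  64  65  64  65  64  64  64  64  64  64  63  64  64  64  64  64  64  64  63  64  64  64  69 208 215 206 202   8   7   8   6   8
290    7   8   8  54 205 208 217 217 215 211  62  64  64  63  65  64  64  64  64  65  64  65  65  65  64  64  64  65  64  65  64  64  64  64  64  65  66 198 209 217 215 215 160   7   9   7   7
```

Request:
send_rows(
  rows=[
    [[0, 0, 0], [0, 0.001, -0.001], 0.6],
    [[0, 0, 0], [0, 0.001, -0.001], 0.4],
    [[0, 0, 0], [0, 0.001, -0.001], 0.2],
    [[0, 0, 0], [0, 0.001, -0.001], -0.5],
    [[0, 0, 0], [0, 0.001, -0.001], -1],
  ],
)

```text
t: 16.85
position: [0.5987, -0.0752, 0.0537]
ee_rot: [[-0.141, 0.99, 0.002], [0.99, 0.141, -0.0], [-0.001, 0.002, -1.0]]
force: [-1.2, -0.3, 6.9]
grip_width: 0.612
grasp_force: 40.7
```

Request:
send_rows(
  rows=[
    [[0, 0, 0], [0, 0, 0], -1],
    [[0, 0, 0], [0, 0, 0], -1],
    [[0, 0, 0], [0, 0, -0.01], -1],
    [[0, 0, 0], [0, 0, -0.05], -1],
    [[0, 0, 0], [0, 0, -0.1], -1],
  ],
)

```text
t: 17.48
position: [0.5969, -0.0749, 0.1528]
ee_rot: [[-0.141, 0.99, -0.003], [0.99, 0.141, 0.0], [0.001, -0.003, -1.0]]
force: [0.0, -0.4, -1.5]
grip_width: 0.615
grasp_force: 42.7
```

Request:
send_rows(
  rows=[
    [[0, 0, 0], [0, 0, -0.015], -1],
    [[0, 0, 0], [-0.01, -0.002, -0.022], -1],
    [[0, 0, 0], [-0.04, -0.008, -0.022], -1],
    [[0, 0, 0], [-0.08, -0.017, -0.022], -1],
    [[0, 0, 0], [-0.12, -0.025, -0.022], -1],
  ],
)

```text
t: 18.1
position: [0.5886, -0.1986, 0.1724]
ee_rot: [[-0.141, 0.99, -0.003], [0.99, 0.141, 0.001], [0.001, -0.003, -1.0]]
force: [0.9, -0.4, -1.0]
grip_width: 0.607
grasp_force: 42.8
```

Request:
send_rows(
  rows=[
    [[0, 0, 0], [-0.04, -0.008, 0], -1],
    [[0, 0, 0], [-0.08, -0.017, 0], -1],
    [[0, 0, 0], [-0.12, -0.026, 0], -1],
    [[0, 0, 0], [-0.145, -0.031, 0], -1],
    [[0, 0, 0], [-0.153, -0.033, 0], -1],
  ],
)

```text
t: 18.73
position: [0.5781, -0.3546, 0.173]
ee_rot: [[-0.139, 0.99, -0.002], [0.99, 0.139, 0.001], [0.001, -0.001, -1.0]]
force: [-0.4, -0.0, -1.5]
grip_width: 0.613
grasp_force: 42.8
```

Request:
send_rows(
  rows=[
    [[0, 0, 0], [0, 0, 0.02], -1],
    [[0, 0, 0], [0, 0, 0.06], -1],
    [[0, 0, 0], [0, 0, 0.1], -1],
    [[0, 0, 0], [0, 0, 0.12], -1],
    [[0, 0, 0], [0, 0, 0.1255], -1],
  ],
)

```text
t: 19.35
position: [0.5769, -0.352, 0.0492]
ee_rot: [[-0.142, 0.99, -0.006], [0.99, 0.142, 0.002], [0.003, -0.005, -1.0]]
force: [-16.3, 5.8, 39.2]
grip_width: 0.608
grasp_force: 47.5
```

Request:
send_rows(
  rows=[
    [[0, 0, 0], [0, 0, 0.001], -1],
    [[0, 0, 0], [0, 0, 0.001], -1],
    [[0, 0, 0], [0, 0, 0.001], 0.4],
    [[0, 0, 0], [0, 0, 0.001], 0.7],
    [[0, 0, 0], [0, 0, 0.001], 1],
  ],
)

```text
t: 19.98
position: [0.5793, -0.3534, 0.0478]
ee_rot: [[-0.141, 0.99, 0.0], [0.99, 0.141, -0.0], [-0.0, 0.0, -1.0]]
force: [-0.7, 0.3, 0.3]
grip_width: 0.998
grasp_force: 0.0
```

Request:
send_rows(
  rows=[
    [[0, 0, 0], [0, 0, 0], 1],
    [[0, 0, 0], [0, 0, -0.01], 1],
    [[0, 0, 0], [0, 0, -0.05], 1],
    [[0, 0, 0], [0, 0, -0.09], 1],
    [[0, 0, 0], [0, 0, -0.12], 1],
  ],
)

```text
t: 20.6
position: [0.5796, -0.354, 0.1706]
ee_rot: [[-0.14, 0.99, 0.002], [0.99, 0.14, -0.001], [-0.002, 0.002, -1.0]]
force: [0.6, -0.1, -0.1]
grip_width: 1.002
grasp_force: 0.0
```

```bash
python3 -c "
from h import *
show()
d=cam('top','h_top');cv2.imwrite('pics/h1.png',cv2.resize(d['bgr'][130:290,90:430],None,fx=2.2,fy=2.2,interpolation=2))"
```

```text
{'t': 20.6, 'position': [0.5796, -0.354, 0.1706], 'ee_rot': [[-0.1405, 0.9901, 0.0021], [0.9901, 0.1405, -0.0013], [-0.0015, 0.0019, -1.0]], 'force': [0.5666, -0.0571, -0.054], 'grip_width': 1.0022, 'grasp_force': 0.0, 'joint_pos': [-0.5659, 0.5329, 1.5252, 0.0, 1.0811, -0.7068]}
```

View pics/h1.png

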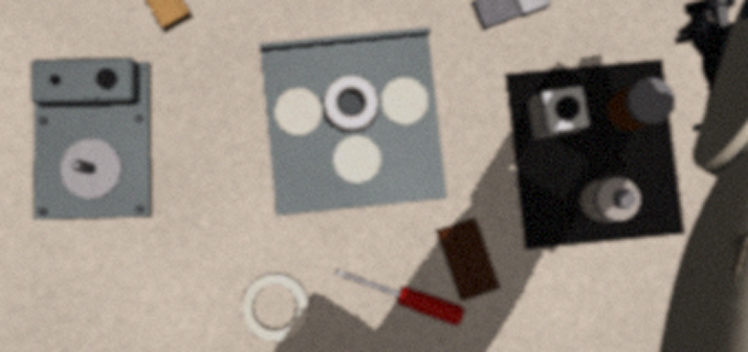

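All three containers stand on the mat, the tray holds only the spool at crop (351,103), and the winder turntable is at (91,169). Next is the spool.

Request:
send_rows(
  rows=[
    [[0, 0, 0], [0.03, 0.006, 0], 1],
    [[0, 0, 0], [0.07, 0.013, 0], 1],
    [[0, 0, 0], [0.11, 0.02, 0], 1],
    [[0, 0, 0], [0.15, 0.028, 0], 1],
    [[0, 0, 0], [0.19, 0.035, 0], 1],
  ],
)

```text
t: 21.28
position: [0.587, -0.1593, 0.1683]
ee_rot: [[-0.14, 0.99, 0.001], [0.99, 0.14, -0.0], [-0.0, 0.001, -1.0]]
force: [0.5, -0.3, 0.7]
grip_width: 1.001
grasp_force: 0.0
```

Request:
send_rows(
  rows=[
    [[0, 0, 0], [0.04, 0.007, 0], 1],
    [[0, 0, 0], [0.09, 0.016, 0], 1],
    [[0, 0, 0], [0.13, 0.023, 0], 1],
    [[0, 0, 0], [0.1517, 0.0277, 0], 1],
    [[0, 0, 0], [0.1517, 0.0277, 0.01], 1],
  ],
)

```text
t: 21.9
position: [0.5939, -0.0055, 0.1585]
ee_rot: [[-0.143, 0.99, 0.002], [0.99, 0.143, -0.0], [-0.001, 0.002, -1.0]]
force: [0.5, 0.2, -0.1]
grip_width: 1.002
grasp_force: 0.0
```

Request:
send_rows(
  rows=[
    [[0, 0, 0], [0, 0, 0.03], 1],
    [[0, 0, 0], [0, 0, 0.06], 1],
    [[0, 0, 0], [0, 0, 0.08], 1],
    [[0, 0, 0], [0, 0, 0.08], 1],
    [[0, 0, 0], [0, 0, 0.08], 1],
  ],
)

```text
t: 22.52
position: [0.5935, -0.0073, 0.0782]
ee_rot: [[-0.14, 0.99, 0.001], [0.99, 0.14, -0.0], [-0.0, 0.001, -1.0]]
force: [0.3, -0.6, -0.8]
grip_width: 1.001
grasp_force: 0.0
```

```bash
python3 - <<'E'
from m import *
show();d=cam('wrist','i1');k=[d[x] for x in("fx","fy","cx","cy")]
s=status.state();T=np.eye(4);T[:3,:3]=s["ee_rot"];T[:3,3]=s["position"]
p=np.linalg.inv(d["M"])@np.array([.5935,-.0068,.048,1]);u,v=k[0]*p[0]/p[2]+k[2],k[1]*p[1]/p[2]+k[3];print("pred",u,v,"r px",k[0]*.032/p[2])
g=cv2.medianBlur(d["bgr"],3).max(2)
for dv in(-10,0,10): print(''.join('%4d'%x for x in g[int(v)+dv,150:362:4]))
print(''.join('%4d'%x for x in g[int(v)-80:int(v)+80:4,int(u)]))
cv2.imwrite("pics/i1v.png",d["bgr"])
E
```

```text
{'t': 22.525, 'position': [0.5935, -0.0073, 0.0782], 'ee_rot': [[-0.1396, 0.9902, 0.0006], [0.9902, 0.1396, -0.0002], [-0.0002, 0.0005, -1.0]], 'force': [0.2959, -0.5876, -0.7858], 'grip_width': 1.0012, 'grasp_force': 0.0, 'joint_pos': [-0.0323, 0.5399, 1.7764, -0.0002, 0.8247, -0.1722]}
pred 254.85850974346334 208.97377111206103 r px 46.65662038550983
 189 189 187 188 188 189 191 192 195 194 148  93  93  95  63 100 101 101 101  98  50  34  34  34  34  34  34  33  35  33  34  49  96 100 100 101 101  55  65 124 122 123 123 122 122 122 120 117 118 119  35  27  28
 184 183 183 187 189 192 193 193 195 194 193 193 195 123 116 100 101 101 101  76  54  57  59  38  35  34  35  35  35  55  59  55  55 100 100 100 100  79 122 122 120 121 121 119 118 118 118 118 119 112  27  27  65
 115 117 127 172 186 190 190 190 189 158 121 122 122 122 123  99 100 100 101 101  58  59  61  63  64  64  64  64  63  62  59  57 100 100 100 100 100 119 119 120 119 120 119 117 116 116 117 117 118 107  27  28 113
  95  96  97  96  96  57  52 103 102 101 102 102 101 100  34  34  34  34  34  34  35  55  64  64  65  64  88 101 101 201 192 191 189 188 186 187 186 186 186 186
```

View pics/i1v.png

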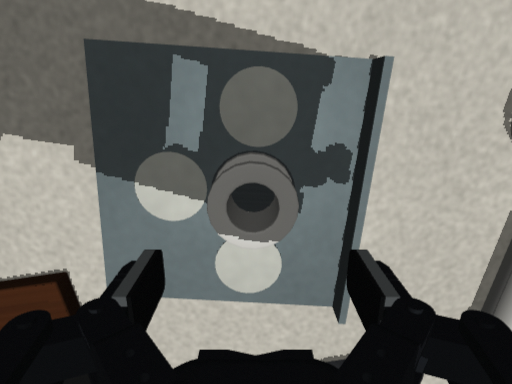

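Request:
send_rows(
  rows=[
    [[0, 0, 0], [0, -0.0014, 0.02], 1],
    [[0, 0, 0], [0, -0.0014, 0.045], 1],
    [[0, 0, 0], [0, -0.0014, 0.058], 1],
    [[0, 0, 0], [0, -0.0014, 0.06], 1],
    [[0, 0, 0], [0, -0.0014, 0.06], 0.7],
  ],
  newtons=30,
)

```text
t: 23.2
position: [0.5922, -0.0067, 0.0185]
ee_rot: [[-0.141, 0.99, 0.001], [0.99, 0.141, -0.0], [-0.0, 0.001, -1.0]]
force: [0.4, 0.6, 0.4]
grip_width: 0.852
grasp_force: 0.0
```

Request:
send_rows(
  rows=[
    [[0, 0, 0], [0, 0, 0], 0.5],
    [[0, 0, 0], [0, 0, 0], 0.3],
    [[0, 0, 0], [0, 0, 0], -0.3],
    [[0, 0, 0], [0, 0, 0], -1],
    [[0, 0, 0], [0, 0, 0], -1],
  ],
)

```text
t: 23.82
position: [0.5916, -0.0066, 0.0178]
ee_rot: [[-0.141, 0.99, 0.0], [0.99, 0.141, 0.0], [0.0, 0.0, -1.0]]
force: [-1.7, -0.1, -0.1]
grip_width: 0.018
grasp_force: 0.0
```

```bash
python3 -c "
from h import *
show()
C=load('i1')
for p in((259,106),(170,187),(248,263)): print(np.round(1000*plane(*C,*p,.008)[:2],1))"
```

```text
{'t': 23.825, 'position': [0.5916, -0.0066, 0.0178], 'ee_rot': [[-0.1405, 0.9901, 0.0], [0.9901, 0.1405, 0.0], [0.0, 0.0, -1.0]], 'force': [-1.6813, -0.1119, -0.0835], 'grip_width': 0.0175, 'grasp_force': 0.0, 'joint_pos': [-0.0313, 0.6325, 1.7959, 0.0, 0.7132, -0.1724]}
[587.2  59.4]
[525.5 -12.9]
[596.7 -72.6]
```

```bash
python3 -c "
from h import *
a=cam('wrist','j1')['bgr'];b=cam('scene','j2')['bgr'][150:260,180:310];c=cam('top','j3')['bgr'][120:250,190:320]
r=np.hstack([cv2.resize(b,(288,244),interpolation=2),cv2.resize(c,(288,288),interpolation=2)[:244]])
a=cv2.resize(a,(466,350));o=np.zeros((594,576,3),np.uint8);o[:350,:466]=a;o[350:594]=r;cv2.imwrite('pics/j.png',o)"
```

```text
(no output)
```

View pics/j.png

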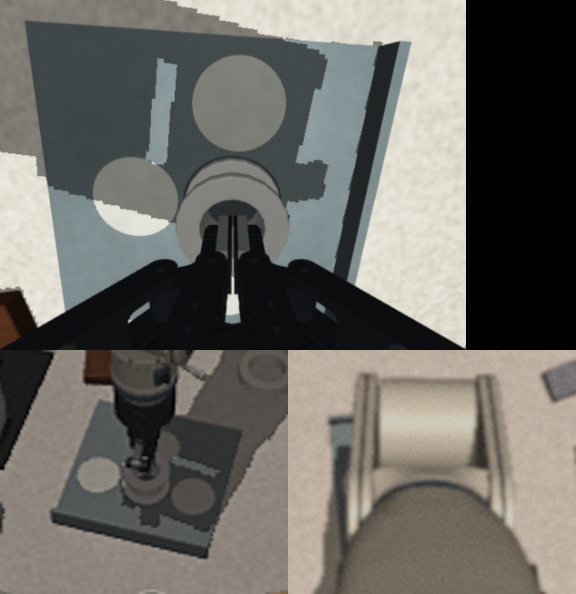

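The fingers shut, and they appear to be inside the spool's hole at (232,215), with the spool still standing in its place. I'll raise slowly and watch the force.

Request:
send_rows(
  rows=[
    [[0, 0, 0], [0, 0, -0.003], -1],
    [[0, 0, 0], [0, 0, -0.008], -1],
    [[0, 0, 0], [0, 0, -0.014], -1],
    [[0, 0, 0], [0, 0, -0.02], -1],
    [[0, 0, 0], [0, 0, -0.026], -1],
  ],
)

```text
t: 24.6
position: [0.5917, -0.0066, 0.0444]
ee_rot: [[-0.141, 0.99, 0.0], [0.99, 0.141, -0.0], [-0.0, 0.0, -1.0]]
force: [0.3, -0.1, -0.4]
grip_width: 0.001
grasp_force: 0.0
```

Request:
send_rows(
  rows=[
    [[0, 0, 0], [0, 0, -0.01], -1],
    [[0, 0, 0], [0, 0, -0.02], -1],
    [[0, 0, 0], [0, 0, -0.03], -1],
    [[0, 0, 0], [0, 0, -0.034], -1],
    [[0, 0, 0], [0, 0, -0.034], -1],
  ],
)

```text
t: 25.22
position: [0.5918, -0.0066, 0.0782]
ee_rot: [[-0.141, 0.99, 0.001], [0.99, 0.141, -0.0], [-0.0, 0.001, -1.0]]
force: [0.0, -0.2, 0.1]
grip_width: 0.001
grasp_force: 0.0
```

```bash
python3 - <<'E'
from m import *
show();d=cam('wrist','k1');M=d["M"];k=[d[x] for x in("fx","fy","cx","cy")]
p=np.linalg.inv(M)@np.array([.5925,-.0066,.048,1]);u,v=k[0]*p[0]/p[2]+k[2],k[1]*p[1]/p[2]+k[3];print("pred",u,v,"r px",k[0]*.032/p[2])
g=cv2.medianBlur(d["bgr"],3).max(2)
for dv in(-30,-15,0): print(''.join('%4d'%x for x in g[int(v)+dv,170:342:4]))
E
```

```text
{'t': 25.225, 'position': [0.5918, -0.0066, 0.0782], 'ee_rot': [[-0.1405, 0.9901, 0.0007], [0.9901, 0.1405, -0.0], [-0.0001, 0.0006, -1.0]], 'force': [0.0393, -0.1574, 0.0883], 'grip_width': 0.0009, 'grasp_force': 0.0, 'joint_pos': [-0.0313, 0.538, 1.7802, 0.0, 0.8228, -0.1723]}
pred 255.65213767271473 209.77856477857702 r px 46.61970205888216
 102 102 102 103 102 102 103 104 102  96  60  57  78 109 110 109 109 108 108 108 108 108 108 108 108 108 109 109 109 109  83  46  60  60  61  60  60  60  60  60  71 129 129
 201 201 102 102 102 101 101 102 100 102  61 109 109 109 108 106  45  38  38  38  38  38  38  38  38  37  38 105 108 108 109 109  91  68 131 130 129 131 132 130 129 129 127
 202 205 205 205 207 205 205 205 171 132 106 108 108 109 108  57  60  63  54  38  38  38  37  37  39  65  61  57 106 108 107 108 107 131 131 131 128 129 128 126 126 125 126
```

Request:
send_rows(
  rows=[
    [[0, 0, 0], [0, 0.0005, 0], 1],
    [[0, 0, 0], [0, 0.0005, 0], 1],
    [[0, 0, 0], [0, 0.0005, 0], 1],
    [[0, 0, 0], [0, 0.0005, 0], 1],
    [[0, 0, 0], [0, 0.0005, 0.005], 1],
  ],
  newtons=20,
)

```text
t: 25.9
position: [0.5925, -0.0066, 0.073]
ee_rot: [[-0.141, 0.99, 0.001], [0.99, 0.141, -0.0], [-0.0, 0.001, -1.0]]
force: [0.5, 0.1, 0.1]
grip_width: 0.997
grasp_force: 0.0
```

Request:
send_rows(
  rows=[
    [[0, 0, 0], [0, 0, 0.02], 1],
    [[0, 0, 0], [0, 0, 0.04], 1],
    [[0, 0, 0], [0, 0, 0.055], 1],
    [[0, 0, 0], [0, 0, 0.055], 0.8],
    [[0, 0, 0], [0, 0, 0.055], 0.7],
  ],
)

```text
t: 26.52
position: [0.5923, -0.0066, 0.0178]
ee_rot: [[-0.141, 0.99, 0.0], [0.99, 0.141, 0.0], [-0.0, 0.0, -1.0]]
force: [-1.3, -0.6, 0.2]
grip_width: 0.853
grasp_force: 0.0
```

Request:
send_rows(
  rows=[
    [[0, 0, 0], [0, 0, 0], 0.65],
    [[0, 0, 0], [0, 0, 0], 0.62],
    [[0, 0, 0], [0, 0, 0], 0.6],
    [[0, 0, 0], [0, 0, 0], 0.55],
    [[0, 0, 0], [0, 0, 0], 0.5],
  ],
)

```text
t: 27.15
position: [0.5922, -0.0066, 0.0179]
ee_rot: [[-0.141, 0.99, 0.0], [0.99, 0.141, 0.0], [0.0, 0.0, -1.0]]
force: [-0.3, -0.4, -0.4]
grip_width: 0.752
grasp_force: 0.0
```

```bash
python3 - <<'E'
from m import *
show();d=cam('wrist','k2');M=d["M"];k=[d[x] for x in("fx","fy","cx","cy")]
p=np.linalg.inv(M)@np.array([.5925,-.0066,.048,1]);u,v=k[0]*p[0]/p[2]+k[2],k[1]*p[1]/p[2]+k[3];print("pred",u,v,"r px",k[0]*.032/p[2])
g=cv2.medianBlur(d["bgr"],3).max(2)
for dv in(-30,-15,0,20): print(''.join('%4d'%x for x in g[int(v)+dv,150:362:4]))
E
```

```text
{'t': 27.15, 'position': [0.5922, -0.0066, 0.0179], 'ee_rot': [[-0.1405, 0.9901, 0.0001], [0.9901, 0.1405, 0.0], [0.0, 0.0001, -1.0]], 'force': [-0.3205, -0.3882, -0.4433], 'grip_width': 0.7519, 'grasp_force': 0.0, 'joint_pos': [-0.0312, 0.6329, 1.7947, 0.0, 0.7138, -0.1722]}
pred 255.09180958520622 252.9900521083219 r px 63.351546791962555
 119 119 121 120 121 119 119 120 120 119 121 106  76 128 128 129 128 129 128 128 127 123  81  45  45  44  44  44  44  46  95 123 127 127 128 128 128 128 128 128  73  72  72  71  72 145 148 149 120  73  73 112 117
 225 225 225 225 227 121 120 119 119 120 104 126 128 128 128 127 128 126  66  69  69  44  44  44  44  45  45  45  45  45  45  46  73  70  91 127 127 127 127 127 128 100 149 151 149 147 148 148 146 145 145 145 145
 225 224 223 162 138  66  66  34  10   9 142 127 128 127 127 127 127  90  70  73  75  77  79  80  81  82  82  83  82  81  80  78  75  72  67 104 126 127 128 127 127 126 145  48   9  11  66  66  67  98 100 142 143
  15  16  66  66  66  11   9   9   9   9  57 144 126 127 127 127 128 127 128 118  79  79  82  82  83  84  83  84  82  82  80  79  83 123 128 127 127 128 128 127 134 142 140   9   8   9   8  10  32  67  66  64  15
```

Request:
send_rows(
  rows=[
    [[0, 0, 0], [0, 0, 0], 0.48],
    [[0, 0, 0], [0, 0, 0], 0.45],
    [[0, 0, 0], [0, 0, 0], 0.42],
    [[0, 0, 0], [0, 0, 0], 0.4],
    [[0, 0, 0], [0, 0, 0], 0.4],
  ],
)

```text
t: 27.82
position: [0.5921, -0.0066, 0.0178]
ee_rot: [[-0.141, 0.99, -0.0], [0.99, 0.141, 0.0], [0.0, -0.0, -1.0]]
force: [0.5, 0.1, -1.1]
grip_width: 0.701
grasp_force: 0.0
```

```bash
python3 - <<'E'
from m import *
show();d=cam('wrist','k3');M=d["M"]
g=cv2.medianBlur(d["bgr"],3).max(2);v=253
for dv in(-30,-15,0,20): print(''.join('%4d'%x for x in g[int(v)+dv,150:362:4]))
E
```

```text
{'t': 27.825, 'position': [0.5921, -0.0066, 0.0178], 'ee_rot': [[-0.1406, 0.9901, -0.0], [0.9901, 0.1406, 0.0], [0.0, -0.0, -1.0]], 'force': [0.4545, 0.1173, -1.0808], 'grip_width': 0.7011, 'grasp_force': 0.0, 'joint_pos': [-0.0312, 0.6331, 1.7947, 0.0, 0.7138, -0.1722]}
 120 121 122 123 122 121 121 122 122 121 122 104  85 130 130 130 130 129 129 130 127 119  54  46  47  45  45  46  45  46  57 123 128 130 129 129 129 130 130 129  74  73  73  90 147 147 149 114  74  74 148 125 146
 226 226 227 227 228 124 122 120 120 122  82 128 130 129 129 129 130 127  66  70  74  45  44  45  45  45  45  45  45  46  45  46  74  71  75 127 129 129 129 129 129 115 150 152 151 149 149 150 148 146 145 146 146
 226 225 225 195  15  21  67  67  53  10   8  78 129 129 129 129 128 100  71  74  76  79  80  81  83  83  84  83  83  82  81  79  77  73  69 104 128 129 129 129 129 127  10   9  11  67  67  67  15  24 142 143 145
  16  15  15  67  67  67  15  10   8   9   9  16 128 129 129 129 128 129 130 129  84  81  82  83  85  85  85  84  84  82  80  79  86 130 129 129 129 129 129 128 143 143   9   9   9   9  11  66  68  67  50  15  14
```

```bash
python3 - <<'E'
from h import *
a=cv2.imread('pics/k3.png')[170:330,120:390];k=cv2.imread('pics/k2.png')[170:330,120:390]
b=cam('scene','k4')['bgr'][165:245,200:290]
o=np.zeros((594,790,3),np.uint8);f=lambda x,w,h:cv2.resize(x,(w,h),interpolation=2)
o[:300,:394]=f(k,394,300);o[:300,396:]=f(a,394,300);o[302:,:330]=f(b,330,292);cv2.imwrite('pics/k.png',o)
E
```

```text
(no output)
```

View pics/k.png

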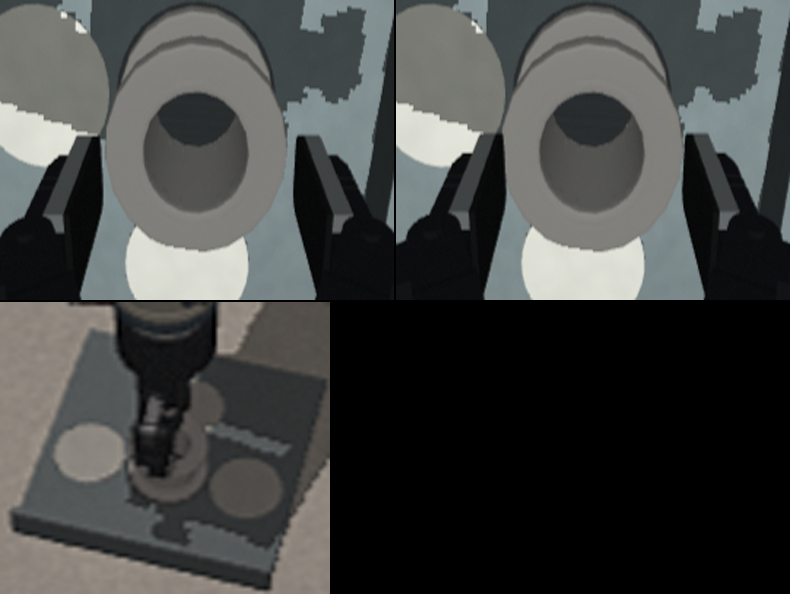

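The pads (inner edges at about 500 and 684 in the right panel) now just touch the flange rim (505–680), so I'll keep closing in small steps.

Request:
send_rows(
  rows=[
    [[0, 0, 0], [0, 0, 0], 0.38],
    [[0, 0, 0], [0, 0, 0], 0.36],
    [[0, 0, 0], [0, 0, 0], 0.34],
    [[0, 0, 0], [0, 0, 0], 0.32],
    [[0, 0, 0], [0, 0, 0], 0.3],
  ],
)

```text
t: 28.55
position: [0.5921, -0.0066, 0.0178]
ee_rot: [[-0.141, 0.99, -0.0], [0.99, 0.141, -0.0], [-0.0, -0.0, -1.0]]
force: [0.1, 0.3, 0.7]
grip_width: 0.651
grasp_force: 0.0
```

```bash
python3 - <<'E'
from m import *
show();d=cam('wrist','k5')
g=cv2.medianBlur(d["bgr"],3).max(2);v=253
for dv in(-30,0,20): print(''.join('%4d'%x for x in g[int(v)+dv,150:362:4]))
E
```

```text
{'t': 28.55, 'position': [0.5921, -0.0066, 0.0178], 'ee_rot': [[-0.1405, 0.9901, -0.0], [0.9901, 0.1405, -0.0], [-0.0, -0.0, -1.0]], 'force': [0.0775, 0.3368, 0.6887], 'grip_width': 0.6513, 'grasp_force': 0.0, 'joint_pos': [-0.0312, 0.633, 1.7948, -0.0, 0.7138, -0.1722]}
 121 122 123 123 123 122 122 123 123 122 123 104  84 131 131 131 131 131 130 130 129 120  54  47  47  46  46  46  46  46  57 124 130 130 130 130 130 131 131 131  75  74  74  91 148 148 122 115  75 128 149 149 147
 227 226 226 226 196  15  16  68  68  66  11   9  32 130 130 130 130 100  71  75  77  79  81  82  83  84  84  84  83  83  81  80  77  74  69 106 130 130 130 130 130   9  10  12  68  68  65  15  19 143 143 144 146
 146  71  15  15  47  68  68  63  11   9  10   9  10 130 130 130 130 130 131 130  85  81  83  84  85  85  85  85  84  83  81  81  87 131 131 130 130 130 130 130 131   9   9   9   9  13  68  68  68  16  15  15 144
```

The pads pass over the flange: by ray, their lower ends are about 35 mm behind the TCP at this opening. I'll open and go lower in steps, watching the force.

Request:
send_rows(
  rows=[
    [[0, 0, 0], [0, 0, 0], 1],
    [[0, 0, 0], [0, 0, 0], 1],
    [[0, 0, 0], [0, 0, 0], 1],
    [[0, 0, 0], [0, 0, 0.004], 1],
    [[0, 0, 0], [0, 0, 0.008], 1],
  ],
)

```text
t: 29.22
position: [0.592, -0.0066, 0.0095]
ee_rot: [[-0.141, 0.99, -0.0], [0.99, 0.141, 0.0], [0.0, -0.0, -1.0]]
force: [-0.9, 0.1, 0.2]
grip_width: 0.993
grasp_force: 0.0
```

Request:
send_rows(
  rows=[
    [[0, 0, 0], [0, 0, 0.003], 1],
    [[0, 0, 0], [0, 0, 0.006], 1],
    [[0, 0, 0], [0, 0, 0.008], 0.7],
    [[0, 0, 0], [0, 0, 0.008], 0.55],
    [[0, 0, 0], [0, 0, 0.008], 0.48],
  ],
)

```text
t: 29.85
position: [0.5921, -0.0066, 0.0019]
ee_rot: [[-0.141, 0.99, -0.0], [0.99, 0.141, 0.0], [0.0, -0.0, -1.0]]
force: [-0.8, 0.0, -1.0]
grip_width: 0.738
grasp_force: 1.2
```

Request:
send_rows(
  rows=[
    [[0, 0, 0], [0, 0, 0], 0.44],
    [[0, 0, 0], [0, 0, 0], 0.4],
    [[0, 0, 0], [0, 0, 0], 0.36],
    [[0, 0, 0], [0, 0, 0], 0.33],
    [[0, 0, 0], [0, 0, 0], 0.3],
  ],
)

```text
t: 30.48
position: [0.5921, -0.0066, 0.0021]
ee_rot: [[-0.141, 0.99, 0.0], [0.99, 0.141, -0.0], [-0.0, 0.0, -1.0]]
force: [-2.1, 0.9, 5.0]
grip_width: 0.724
grasp_force: 22.1
```

Request:
send_rows(
  rows=[
    [[0, 0, 0], [0, 0, 0], 0.8],
    [[0, 0, 0], [0, 0, 0], 0.8],
    [[0, 0, 0], [0, 0, 0.003], 0.8],
    [[0, 0, 0], [0, 0, 0.006], 0.8],
    [[0, 0, 0], [0, 0, 0.006], 0.6],
  ],
  newtons=35,
)

```text
t: 31.1
position: [0.5918, -0.0066, -0.0046]
ee_rot: [[-0.141, 0.99, -0.001], [0.99, 0.141, 0.0], [0.0, -0.001, -1.0]]
force: [-0.1, 0.8, -0.4]
grip_width: 0.799
grasp_force: 0.0
```

Request:
send_rows(
  rows=[
    [[0, 0, 0], [0, 0, 0], 0.48],
    [[0, 0, 0], [0, 0, 0], 0.4],
    [[0, 0, 0], [0, 0, 0], 0.3],
    [[0, 0, 0], [0, 0, 0], 0],
    [[0, 0, 0], [0, 0, 0], -0.3],
  ],
)

```text
t: 31.72
position: [0.5922, -0.0066, -0.004]
ee_rot: [[-0.141, 0.99, 0.0], [0.99, 0.141, 0.0], [-0.0, 0.0, -1.0]]
force: [-0.6, -0.4, 5.1]
grip_width: 0.726
grasp_force: 38.6
```

Request:
send_rows(
  rows=[
    [[0, 0, 0], [0, 0, -0.003], -0.3],
    [[0, 0, 0], [0, 0, -0.01], -0.3],
    [[0, 0, 0], [0, 0, -0.02], -0.3],
    [[0, 0, 0], [0, 0, -0.04], -0.3],
    [[0, 0, 0], [0, 0, -0.06], -0.3],
  ],
)

```text
t: 32.35
position: [0.5924, -0.0066, 0.0576]
ee_rot: [[-0.14, 0.99, 0.001], [0.99, 0.14, -0.0], [-0.0, 0.001, -1.0]]
force: [1.0, 0.6, -0.8]
grip_width: 0.724
grasp_force: 38.3
```

```bash
python3 - <<'E'
from m import *
show();d=cam('wrist','l1')
g=cv2.medianBlur(d["bgr"],3).max(2);v=253
for v in(180,200,220,240,260,280): print(v,''.join('%4d'%x for x in g[v,150:362:4]))
E
```

```text
{'t': 32.35, 'position': [0.5924, -0.0066, 0.0576], 'ee_rot': [[-0.1405, 0.9901, 0.0008], [0.9901, 0.1405, -0.0], [-0.0001, 0.0008, -1.0]], 'force': [0.9545, 0.6492, -0.8211], 'grip_width': 0.7241, 'grasp_force': 38.2932, 'joint_pos': [-0.0312, 0.5701, 1.7859, 0.0, 0.7849, -0.1722]}
180  109 111 111 110 110 111 112 110 108 109 110 110 104  65  64  65  42  40  40  39  39  40  40  40  40  40  41  40  41  41  41  41  41  41  41  41  51  65  66  64  65  65  65  65  65  65  65  65  65  65 135 136 136
200  176 109 108 108 108 109 109 109 108 108 109 109 109 109  65  42  64 113 118 118 117 117 117 117 117 117 117 117 117 117 117 117 117 117 117 118  85  51  66 140 141 138 138 138 139 138 138 137 135 137 136 138 136
220  204 207 209 212 215 215 214 216 215 214 214 214 139 113 117  75  79 108 119 117 117 117 117 117 117 117 117 117 117 117 117 117 117 117 118 118 104  78 106 117  96 137 136 136 136 134 133 133 134 133 135 132  33
240  129 131 131 131 135 136 134 135 134 135 135  95 117 117 117 117 117 115 116 116 116 115 111 108  91  88  85  86  88 105 111 114 116 116 116 116 116 116 116 116 117 116  92 130 131 132 130 131 132 132 132  33  33
260  128  62  13  13  59  60  59  10   8 115 117 116 116 116 116 116 114  77  61  64  67  76 210 211 213 214 216 215 211 209 209 158  70  67  64  60 112 115 116 116 116 115 116 116  13   8  31  60  60  44  13  13  32
280   13  42  59  60  59   9   7   7   7 114 116 116 116 115 116 116 100  63  65  68  69  71  73  73  74  74  74  74  74  74  73  72  70  69  66  64  60 115 116 116 116 116 115 116   8   7   8   8  12  60  60  60  13
```

The spool is held: the grip reads 0.724 at 38 N and it rose with the tool. Next I'll carry it toward the winder and find the turntable from two wrist positions.

Request:
send_rows(
  rows=[
    [[0, 0, 0], [0, 0, -0.03], -0.3],
    [[0, 0, 0], [0.02, -0.004, -0.052], -0.3],
    [[0, 0, 0], [0.055, -0.009, -0.055], -0.3],
    [[0, 0, 0], [0.095, -0.016, -0.055], -0.3],
    [[0, 0, 0], [0.135, -0.022, -0.055], -0.3],
  ],
)

```text
t: 33.02
position: [0.5512, 0.1251, 0.1119]
ee_rot: [[-0.14, 0.99, 0.001], [0.99, 0.14, 0.0], [0.0, 0.001, -1.0]]
force: [-0.2, 0.0, 0.0]
grip_width: 0.724
grasp_force: 38.6
```

Request:
send_rows(
  rows=[
    [[0, 0, 0], [0.04, -0.007, 0], -0.3],
    [[0, 0, 0], [0.08, -0.013, 0], -0.3],
    [[0, 0, 0], [0.0946, -0.016, 0], -0.3],
    [[0, 0, 0], [0.0946, -0.016, 0], -0.3],
    [[0, 0, 0], [0.0946, -0.016, 0], -0.3],
  ],
)

```text
t: 33.65
position: [0.5226, 0.2145, 0.111]
ee_rot: [[-0.14, 0.99, 0.0], [0.99, 0.14, -0.0], [-0.0, 0.0, -1.0]]
force: [0.2, -0.5, -1.3]
grip_width: 0.723
grasp_force: 38.6
```

```bash
python3 - <<'E'
from m import *
show();d=cam('wrist','w1');k=[d[x] for x in("fx","fy","cx","cy")]
p=np.linalg.inv(d["M"])@np.array([.5225,.307,.018,1]);u,v=k[0]*p[0]/p[2]+k[2],k[1]*p[1]/p[2]+k[3];print("pred",u,v,"r",k[0]*.036/p[2])
g=cv2.medianBlur(d["bgr"],3).max(2);u,v=int(u),int(v)
for dv in(-30,-15,0,15,30): print(v+dv,''.join('%4d'%x for x in g[v+dv,u-80:u+80:4]))
for du in(-20,0,20):print(u+du,''.join('%4d'%x for x in g[v-80:v+80:4,u+du]))
E
```

```text
{'t': 33.65, 'position': [0.5226, 0.2145, 0.111], 'ee_rot': [[-0.1399, 0.9902, 0.0002], [0.9902, 0.1399, -0.0002], [-0.0002, 0.0002, -1.0]], 'force': [0.1665, -0.4945, -1.3463], 'grip_width': 0.7234, 'grasp_force': 38.6113, 'joint_pos': [0.3686, 0.4566, 1.8262, -0.0003, 0.8586, 0.2285]}
pred 271.1462110519992 72.14215417939506 r 45.74599388695993
42  188 184 116 123 123 121 113  90  58  59  80  86  88  88  88  87  85  84  82  83  82  83  84  84  84  84  84  96 176 175 153 112 112 112 114 115 115 114 114 115
57   95  90  57  57  58  56  57  57  58  82  83  84  83  83  82  82  82  83  84  53  60  75  65  52  85  86  83  84 180 179 176 172 114 114 114 115 116 115 115 117
72   99  58  57  57  57  55  55  56  56  79  79  79  80  80  79  80  80  80  50  37  39  40  40  75  82  82  81 110 189 188 187 185 116 116 116 113 114 114 114 115
87  193  98  55  56  56  57  57  57  57  56  82  82  82  81  80  80  80  80  80  80  80  80  80  80  80  80  81  80 111 191 188 117 116 116 116 116 116 115 115 115
102  179 123 122  55  56  56  55  55  55  56  56  55  65  77  77  77  78  78  79  78  79  79  79  79  79  79  80  78  59 117 119 119 117 118 117 116 115 117 116 117
251 
271 
291
```

```bash
python3 - <<'E'
from h import *
W=load("w1");T=load("h_top")
for z in(.018,.08): print(plane(*W,271,64.5,z), plane(*W,273,64,z))
print("top",plane(*T,131.4,206.8,.018)); print("tri",tri((*W,271,64.5),(*T,131.4,206.8)))
q=plane(*W,271,64.5,.018); d=q[:2]-np.array([.5226,.2145]); R=status.state()["ee_rot"]; print("shift tool",d@R[:2,0],d@R[:2,1])
E
```

```text
[0.52151817 0.3125162  0.018     ] [0.52300881 0.31309433 0.018     ]
[0.51931592 0.30781405 0.08      ] [0.52045911 0.30825742 0.08      ]
top [0.52069361 0.30698146 0.018     ]
tri (array([ 0.52274502,  0.31486085, -0.0132135 ]), [np.float64(0.00012026808495287284), np.float64(0.00012026808495270846)])
shift tool 0.0972096695260859 0.012594697267045324
```

Request:
send_rows(
  rows=[
    [[0, 0, 0], [0.02, 0.005, 0], -0.3],
    [[0, 0, 0], [0.045, 0.01, 0], -0.3],
    [[0, 0, 0], [0.055, 0.012, 0], -0.3],
    [[0, 0, 0], [0.055, 0.012, 0], -0.3],
    [[0, 0, 0], [0.055, 0.012, 0], -0.3],
  ],
)

```text
t: 34.33
position: [0.5261, 0.271, 0.1106]
ee_rot: [[-0.14, 0.99, -0.001], [0.99, 0.14, -0.0], [-0.0, -0.001, -1.0]]
force: [0.3, -1.4, 0.7]
grip_width: 0.723
grasp_force: 38.6
```

```bash
python3 - <<'E'
from m import *
show();d=cam('wrist','w2');k=[d[x] for x in("fx","fy","cx","cy")]
p=np.linalg.inv(d["M"])@np.array([.5215,.31,.018,1]);u,v=k[0]*p[0]/p[2]+k[2],k[1]*p[1]/p[2]+k[3];print("pred",u,v,"r",k[0]*.036/p[2])
g=cv2.medianBlur(d["bgr"],3).max(2);u,v=int(u),int(v)
for dv in(-50,-40,-30,-15,0,15,30,40): print(v+dv,u-80,''.join('%4d'%x for x in g[v+dv,u-80:u+80:4]))
for du in(-30,-15,0,15,30):print(u+du,''.join('%4d'%x for x in g[max(0,v-80):v+80:4,u+du]))
C=load("c2");print("edge c2",[plane(*C,a/1.5,b/1.5,.014) for a,b in((109,360),(83,150))])
E
```

```text
{'t': 34.325, 'position': [0.5261, 0.271, 0.1106], 'ee_rot': [[-0.1404, 0.9901, -0.0006], [0.9901, 0.1404, -0.0005], [-0.0004, -0.0006, -1.0]], 'force': [0.2588, -1.3765, 0.7463], 'grip_width': 0.7225, 'grasp_force': 38.6059, 'joint_pos': [0.4556, 0.4913, 1.765, -0.0002, 0.886, 0.3149]}
pred 255.9946946557129 138.83299359407798 r 43.05781473668154
88 175  111 115 107 109  64  65  65  65  65  66  65  65  65  65  65  65  65  63  63  65  64  63  63  64  63  62  63  63  62  62  62  62 128 129 131 129 126 126 127 127
98 175  206 198 201 203 134 101  63  63  63  64  64  64  64  64  64  65  72  87  88  89  89  89  89  89  88  66  62  63  63  62  64  63  62 127 126 125 126 128 130 128
108 175  198 193 201 191 136 134  64  64  64  64  64  63  64  87  86  86  86  86  88  88  88  89  89  89  90  89  90  89  82  63  63  63  63  97 126 128 127 127 125 126
123 175  112 196 196 116 131 132 132 123  63  63  64  88  88  88  87  86  85  85  84  84  84  84  84  86  87  89  88  88  87  85  84  62  62  63  99 131 128 129 130 130
138 175  109 112 107  61  99 131 129 127 129  62  83  83  84  84  85  85  85
[... 823 characters left out ...]
87  85  90  84  89  85  85  85  83  83  86  84  86  84  84  82  86  66  63  66 111 112 111 111  69  78 115
255   66  66  64  64  64  64  65  65  64  70  89  88  90  86  87  87  85  87  87  54  56  60  67  82  89  65  76  84  84  83  84  64  79 113 112 111  90  71 100 113
270   63  63  63  64  65  64  64  64  63  63  88  88  90  88  85  85  88  84  90  85  86  85  84  84  86  84  85  84  85  82  80  63  70 114 112 111 111  69  79 115
285   63  62  62  63  63  64  64  62  63  63  63  63  81  89  87  86  85  84  87  87  87  86  85  84  86  85  82  84  69  64  64  63  64  64  84 112 111 111 106  75
edge c2 [array([0.46530057, 0.2339553 , 0.014     ]), array([0.65152751, 0.23328017, 0.014     ])]
```

Request:
send_rows(
  rows=[
    [[0, 0, 0], [0.015, 0, 0], -0.3],
    [[0, 0, 0], [0.032, 0.001, 0], -0.3],
    [[0, 0, 0], [0.0384, 0.0013, 0], -0.3],
    [[0, 0, 0], [0.0384, 0.0013, 0.01], -0.3],
    [[0, 0, 0], [0.0384, 0.0013, 0.02], -0.3],
  ],
)

```text
t: 35.0
position: [0.5219, 0.3095, 0.0899]
ee_rot: [[-0.141, 0.99, -0.0], [0.99, 0.141, -0.0], [-0.0, -0.001, -1.0]]
force: [-0.7, 0.3, -1.0]
grip_width: 0.723
grasp_force: 38.6
```

Request:
send_rows(
  rows=[
    [[0, 0, 0], [0, 0, 0.01], -0.3],
    [[0, 0, 0], [0, 0, 0.02], -0.3],
    [[0, 0, 0], [0, 0, 0.03], -0.3],
    [[0, 0, 0], [0, 0, 0.04], -0.3],
    [[0, 0, 0], [0, 0, 0.04], -0.3],
  ],
)

```text
t: 35.62
position: [0.5217, 0.3094, 0.0498]
ee_rot: [[-0.14, 0.99, -0.002], [0.99, 0.14, -0.001], [-0.001, -0.002, -1.0]]
force: [-0.3, 0.5, 0.6]
grip_width: 0.727
grasp_force: 38.6
```

Request:
send_rows(
  rows=[
    [[0, 0, 0], [0, 0, 0.008], -0.3],
    [[0, 0, 0], [0, 0, 0.016], -0.3],
    [[0, 0, 0], [0, 0, 0.024], -0.3],
    [[0, 0, 0], [0, 0, 0.03], -0.3],
    [[0, 0, 0], [0, 0, 0.03], -0.3],
  ],
)

```text
t: 36.25
position: [0.5219, 0.3095, 0.0201]
ee_rot: [[-0.141, 0.99, -0.001], [0.99, 0.141, -0.001], [-0.0, -0.001, -1.0]]
force: [-0.4, -0.3, -1.2]
grip_width: 0.726
grasp_force: 38.6
```

Request:
send_rows(
  rows=[
    [[0, 0, 0], [0, 0, 0.003], -0.3],
    [[0, 0, 0], [0, 0, 0.006], -0.3],
    [[0, 0, 0], [0, 0, 0.009], -0.3],
    [[0, 0, 0], [0, 0, 0.01], -0.3],
    [[0, 0, 0], [0, 0, 0.01], -0.3],
  ],
)

```text
t: 36.88
position: [0.5222, 0.3097, 0.0107]
ee_rot: [[-0.14, 0.99, -0.0], [0.99, 0.14, -0.0], [-0.0, -0.0, -1.0]]
force: [-0.5, -0.2, -0.4]
grip_width: 0.721
grasp_force: 38.6
```

Request:
send_rows(
  rows=[
    [[0, 0, 0], [0, 0, 0.001], -0.3],
    [[0, 0, 0], [0, 0, 0.002], -0.3],
    [[0, 0, 0], [0, 0, 0.003], -0.3],
    [[0, 0, 0], [0, 0, 0.004], -0.3],
    [[0, 0, 0], [0, 0, 0.004], -0.3],
  ],
)

```text
t: 37.5
position: [0.5222, 0.3097, 0.0067]
ee_rot: [[-0.141, 0.99, -0.0], [0.99, 0.141, -0.0], [-0.0, -0.0, -1.0]]
force: [0.9, -0.7, -0.9]
grip_width: 0.723
grasp_force: 38.6
```

Request:
send_rows(
  rows=[
    [[0, 0, 0], [0, 0, 0], 0.5],
    [[0, 0, 0], [0, 0, 0], 0.7],
    [[0, 0, 0], [0, 0, 0], 0.9],
    [[0, 0, 0], [0, 0, 0], 1],
    [[0, 0, 0], [0, 0, 0], 1],
  ],
)

```text
t: 38.12
position: [0.5223, 0.3098, 0.0069]
ee_rot: [[-0.141, 0.99, 0.0], [0.99, 0.141, 0.0], [0.0, 0.0, -1.0]]
force: [0.2, 0.1, -0.1]
grip_width: 1.0
grasp_force: 0.0
```

Request:
send_rows(
  rows=[
    [[0, 0, 0], [0, 0, -0.01], 1],
    [[0, 0, 0], [0, 0, -0.04], 1],
    [[0, 0, 0], [0, 0, -0.08], 1],
    [[0, 0, 0], [0, 0, -0.12], 1],
    [[0, 0, 0], [0, 0, -0.15], 1],
  ],
)

```text
t: 38.75
position: [0.5227, 0.31, 0.1595]
ee_rot: [[-0.141, 0.99, 0.002], [0.99, 0.141, 0.001], [0.001, 0.002, -1.0]]
force: [-0.6, 0.5, 0.1]
grip_width: 0.996
grasp_force: 0.0
```

```bash
python3 - <<'E'
from m import *
show();d=cam('wrist','x1');k=[d[x] for x in("fx","fy","cx","cy")]
P=np.linalg.inv(d["M"])
for z in(.018,.058,.08):
    p=P@np.array([.522,.309,z,1]);u,v=k[0]*p[0]/p[2]+k[2],k[1]*p[1]/p[2]+k[3];print(z,"pred",u,v,"r32",k[0]*.032/p[2])
    if z==.058:U,V=int(u),int(v)
g=cv2.medianBlur(d["bgr"],3).max(2)
for dv in(-40,-20,-10,0,10,20,40): print(V+dv,U-60,''.join('%4d'%x for x in g[V+dv,U-60:U+60:3]))
print(''.join('%4d'%x for x in g[V-60:V+60:3,U-20]))
E
```

```text
{'t': 38.75, 'position': [0.5227, 0.31, 0.1595], 'ee_rot': [[-0.1405, 0.9901, 0.002], [0.9901, 0.1405, 0.0011], [0.0009, 0.0021, -1.0]], 'force': [-0.6131, 0.4539, 0.0928], 'grip_width': 0.9964, 'grasp_force': 0.0, 'joint_pos': [0.5157, 0.446, 1.7021, 0.0, 0.9911, 0.3747]}
0.018 pred 253.79433403801698 171.3579151561712 r32 31.314542518547523
0.058 pred 253.6628252619931 182.22031965896895 r32 35.491799338980286
0.08 pred 253.574356048639 189.5277284156456 r32 38.30194354422099
142 193   82  82  48  47  47  47  47  47  48  48  47  47  47  53  66  65  65  64  77  84  87  86  83  80  65  61  64  57  47  47  46  46  47  46  46  46  46  46  47  47
162 193   82 110 104 103 102 102 103 103 103 159 155  83  85  85  85  84  84  83  73  65  66  67  69  76  83  85  85  85  85  85  80  62  46  46  46  46  47  54 101 102
172 193   84  60  46  46  46  45  45  45  46  60  85  85  84  84  82  62  62  63  42  40  42  40  40  63  64  64  64  83  85  84  84  84  95 102 102 102 100 101 100 100
182 193   80  44  45  45  45  45  46  46  45  74  85  84  84  84  43  45  51  63  43  46  50  46  39  64  64  51  45  49  84  84  84  84  82 101 101 101 102 101 100 101
192 193   75  46  46  46  46  46  46  51  77  98  83  83  84  84  84  67  50  51  52  40  54  40  48  52  51  49  75  85  85  84 153 163 103 101 101 101 100 101 102 102
202 193   92  99  99  99  99  98  97  97  98  98  98  99  83  84  84  84  85 147 101 185 182 183 183 183 182 182 182 180 178 142 101 101 101 100 100 100 100 101 100 100
222 193   97  96  96  96  97  97  96  96  96  98  99  99  99 101 102 102 101 101 100 102 102 101 101 101 100 100 101 101 100  99  98  99 100 100  98  97  98  98  98  98
  48  47  48  48  46  47  48  65  63  70  73  86  86  85  85  84  84  85  83  82  83  84  84  84  84  84  84  84 108  99  98  99  99 100 101 100 153 152 155 152
```

The spool's upper flange measures 220–289 px (half-width 34.7, against 35.5 expected at 58 mm height), with the post centred in the hole, so it is seated. Next, the tin goes back.

Request:
send_rows(
  rows=[
    [[0, 0, 0], [-0.04, -0.002, -0.01], 1],
    [[0, 0, 0], [-0.09, -0.005, -0.01], 1],
    [[0, 0, 0], [-0.14, -0.0075, -0.01], 1],
    [[0, 0, 0], [-0.1886, -0.0101, -0.01], 1],
    [[0, 0, 0], [-0.1886, -0.0101, -0.01], 1],
  ],
  newtons=40,
)

```text
t: 39.42
position: [0.5389, 0.1188, 0.1674]
ee_rot: [[-0.137, 0.991, 0.0], [0.991, 0.137, -0.0], [-0.0, 0.0, -1.0]]
force: [-0.1, 0.5, -0.1]
grip_width: 0.999
grasp_force: 0.0
```

Request:
send_rows(
  rows=[
    [[0, 0, 0], [-0.04, -0.002, 0], 1],
    [[0, 0, 0], [-0.09, -0.005, 0], 1],
    [[0, 0, 0], [-0.14, -0.0075, 0], 1],
    [[0, 0, 0], [-0.1886, -0.0101, 0], 1],
    [[0, 0, 0], [-0.1886, -0.0101, 0], 1],
  ],
)

```text
t: 40.05
position: [0.5559, -0.0685, 0.1673]
ee_rot: [[-0.137, 0.991, 0.001], [0.991, 0.137, -0.0], [-0.0, 0.001, -1.0]]
force: [0.4, 0.8, -1.1]
grip_width: 1.004
grasp_force: 0.0
```

Request:
send_rows(
  rows=[
    [[0, 0, 0], [-0.04, -0.002, 0], 1],
    [[0, 0, 0], [-0.09, -0.005, 0], 1],
    [[0, 0, 0], [-0.14, -0.0075, 0], 1],
    [[0, 0, 0], [-0.1886, -0.0101, 0], 1],
    [[0, 0, 0], [-0.1886, -0.0101, 0], 1],
  ],
)

```text
t: 40.67
position: [0.5726, -0.2562, 0.167]
ee_rot: [[-0.138, 0.99, 0.001], [0.99, 0.138, -0.0], [-0.001, 0.001, -1.0]]
force: [-0.2, 0.7, 0.2]
grip_width: 0.999
grasp_force: 0.0
```

Request:
send_rows(
  rows=[
    [[0, 0, 0], [0, 0, 0], 1],
    [[0, 0, 0], [0, 0, 0.01], 1],
    [[0, 0, 0], [0, 0, 0.02], 1],
    [[0, 0, 0], [0, 0, 0.02], 1],
    [[0, 0, 0], [0, 0, 0.02], 1],
  ],
)

```text
t: 41.3
position: [0.5718, -0.2544, 0.1467]
ee_rot: [[-0.141, 0.99, -0.0], [0.99, 0.141, 0.0], [0.0, -0.0, -1.0]]
force: [-0.1, -0.2, -0.5]
grip_width: 1.002
grasp_force: 0.0
```

```bash
python3 - <<'E'
from m import *
show();d=cam('wrist','y1');k=[d[x] for x in("fx","fy","cx","cy")]
P=np.linalg.inv(d["M"])
p=P@np.array([.5718,-.2546,.09,1]);U,V=int(k[0]*p[0]/p[2]+k[2]),int(k[1]*p[1]/p[2]+k[3]);print(U,V)
g=cv2.medianBlur(d["bgr"],3).max(2)
for dv in(-15,0,15): print(V+dv,155,''.join('%4d'%x for x in g[V+dv,155:356:4]))
E
```

```text
{'t': 41.3, 'position': [0.5718, -0.2544, 0.1467], 'ee_rot': [[-0.1408, 0.99, -0.0003], [0.99, 0.1408, 0.0002], [0.0002, -0.0003, -1.0]], 'force': [-0.0859, -0.1938, -0.4804], 'grip_width': 1.002, 'grasp_force': 0.0, 'joint_pos': [-0.4377, 0.4878, 1.6666, 0.0, 0.9875, -0.579]}
254 197
182 155   14  15  26  27  28  27  28  27  27  26  27  28  26  26  26  26  26  27 132 135 133 133 136  35   9   9   8  22 136 133 132 135 133  43  27  27  27  27  26  27 212 217 219 220 218 221 210 225 222 223 222
197 155   88  91  76  73  17  26  26  26  27  27  27  27  27  27  27  27  26  27 129 133 134  13  12  13  12  13  12  13  13  12 131 135 131  27  28  27  27  27  26 180 218 223 219 214 213 221 222 223 222 214 222
212 155   88  86  82  77  65  27  28  26  27  27  27  27  27  27  27  26  27  28 129 135 134 133  13  12  13  13  12  13  14 134 215 241 236  27  27  27  28  27  27 215 213 219 221 213 212 211 216 218 218 218 216
```

Request:
send_rows(
  rows=[
    [[0, 0, 0], [0, 0, 0.03], 1],
    [[0, 0, 0], [0, 0, 0.07], 1],
    [[0, 0, 0], [0, 0, 0.1], 1],
    [[0, 0, 0], [0, 0, 0.1067], 1],
    [[0, 0, 0], [0, 0, 0.1067], 0.6],
  ],
)

```text
t: 41.98
position: [0.5721, -0.2549, 0.0406]
ee_rot: [[-0.14, 0.99, 0.0], [0.99, 0.14, -0.0], [-0.0, 0.0, -1.0]]
force: [0.6, -0.5, 0.5]
grip_width: 0.816
grasp_force: 0.0
```

Request:
send_rows(
  rows=[
    [[0, 0, 0], [0, 0, 0], 0.2],
    [[0, 0, 0], [0, 0, 0], 0],
    [[0, 0, 0], [0, 0, 0], -0.5],
    [[0, 0, 0], [0, 0, 0], -1],
    [[0, 0, 0], [0, 0, 0], -1],
  ],
)

```text
t: 42.6
position: [0.5728, -0.2553, 0.0419]
ee_rot: [[-0.14, 0.99, 0.002], [0.99, 0.14, -0.001], [-0.002, 0.002, -1.0]]
force: [-1.0, 0.2, 7.1]
grip_width: 0.55
grasp_force: 41.6
```

Request:
send_rows(
  rows=[
    [[0, 0, 0], [0, 0, 0], -1],
    [[0, 0, 0], [0, 0, -0.01], -1],
    [[0, 0, 0], [0, 0, -0.05], -1],
    [[0, 0, 0], [0, 0, -0.1], -1],
    [[0, 0, 0], [0, 0, -0.13], -1],
  ],
)

```text
t: 43.22
position: [0.5727, -0.2551, 0.1734]
ee_rot: [[-0.141, 0.99, 0.003], [0.99, 0.141, -0.001], [-0.002, 0.003, -1.0]]
force: [-0.7, -0.1, -1.3]
grip_width: 0.549
grasp_force: 41.8
```

Request:
send_rows(
  rows=[
    [[0, 0, 0], [0.015, 0.003, 0], -1],
    [[0, 0, 0], [0.05, 0.01, 0], -1],
    [[0, 0, 0], [0.09, 0.018, 0], -1],
    [[0, 0, 0], [0.13, 0.026, 0], -1],
    [[0, 0, 0], [0.17, 0.034, 0], -1],
  ],
)

```text
t: 43.85
position: [0.5802, -0.0793, 0.1686]
ee_rot: [[-0.141, 0.99, -0.003], [0.99, 0.141, 0.001], [0.001, -0.002, -1.0]]
force: [0.4, 0.0, -2.0]
grip_width: 0.551
grasp_force: 41.7
```

Request:
send_rows(
  rows=[
    [[0, 0, 0], [0.04, 0.008, 0], -1],
    [[0, 0, 0], [0.08, 0.016, 0], -1],
    [[0, 0, 0], [0.12, 0.023, 0], -1],
    [[0, 0, 0], [0.1368, 0.0264, 0], -1],
    [[0, 0, 0], [0.1368, 0.0264, 0.02], -1],
  ],
)

```text
t: 44.48
position: [0.5889, 0.0592, 0.1503]
ee_rot: [[-0.143, 0.99, 0.002], [0.99, 0.143, 0.0], [-0.0, 0.002, -1.0]]
force: [0.5, 0.2, -1.5]
grip_width: 0.548
grasp_force: 41.8
```

Request:
send_rows(
  rows=[
    [[0, 0, 0], [0, 0, 0.03], -1],
    [[0, 0, 0], [0, 0, 0.07], -1],
    [[0, 0, 0], [0, 0, 0.095], -1],
    [[0, 0, 0], [0, 0, 0.102], -1],
    [[0, 0, 0], [0, 0, 0.103], -1],
  ],
)

```text
t: 45.1
position: [0.5881, 0.0574, 0.047]
ee_rot: [[-0.14, 0.99, -0.001], [0.99, 0.14, -0.0], [0.0, -0.001, -1.0]]
force: [-0.8, -0.2, -2.1]
grip_width: 0.548
grasp_force: 41.8
```

Request:
send_rows(
  rows=[
    [[0, 0, 0], [0, 0, 0.0005], -1],
    [[0, 0, 0], [0, 0, 0.001], -1],
    [[0, 0, 0], [0, 0, 0.0015], -1],
    [[0, 0, 0], [0, 0, 0.0015], -1],
    [[0, 0, 0], [0, 0, 0.0015], -1],
  ],
)

```text
t: 45.72
position: [0.5887, 0.0576, 0.046]
ee_rot: [[-0.141, 0.99, 0.001], [0.99, 0.141, 0.0], [0.0, 0.001, -1.0]]
force: [-1.1, 0.8, 1.3]
grip_width: 0.549
grasp_force: 42.1
```

Request:
send_rows(
  rows=[
    [[0, 0, 0], [0, 0, 0.0005], -1],
    [[0, 0, 0], [0, 0, 0.001], -1],
    [[0, 0, 0], [0, 0, 0.001], -1],
    [[0, 0, 0], [0, 0, 0.001], -1],
    [[0, 0, 0], [0, 0, 0.001], -1],
  ],
)

```text
t: 46.35
position: [0.5888, 0.0576, 0.0459]
ee_rot: [[-0.141, 0.99, 0.001], [0.99, 0.141, 0.0], [-0.0, 0.001, -1.0]]
force: [-3.8, -0.4, 12.6]
grip_width: 0.552
grasp_force: 43.3
```

Request:
send_rows(
  rows=[
    [[0, 0, 0], [0, 0, -0.0005], 0.1],
    [[0, 0, 0], [0, 0, -0.0005], 0.4],
    [[0, 0, 0], [0, 0, -0.0005], 0.7],
    [[0, 0, 0], [0, 0, -0.0005], 1],
    [[0, 0, 0], [0, 0, -0.0005], 1],
  ],
)

```text
t: 46.98
position: [0.5884, 0.0576, 0.045]
ee_rot: [[-0.141, 0.99, -0.0], [0.99, 0.141, -0.0], [0.0, -0.0, -1.0]]
force: [0.2, 0.7, 1.1]
grip_width: 1.002
grasp_force: 0.0
```

Request:
send_rows(
  rows=[
    [[0, 0, 0], [0, 0, -0.01], 1],
    [[0, 0, 0], [0, 0, -0.04], 1],
    [[0, 0, 0], [0, 0, -0.08], 1],
    [[0, 0, 0], [0, 0, -0.12], 1],
    [[0, 0, 0], [0, 0, -0.12], 1],
  ],
)

```text
t: 47.6
position: [0.591, 0.0578, 0.1693]
ee_rot: [[-0.141, 0.99, 0.007], [0.99, 0.141, 0.001], [-0.0, 0.007, -1.0]]
force: [0.4, -0.2, -0.8]
grip_width: 0.996
grasp_force: 0.0
```

```bash
python3 -c "
from h import *
show();cam('wrist','z1')"
```

```text
{'t': 47.6, 'position': [0.591, 0.0578, 0.1693], 'ee_rot': [[-0.1406, 0.99, 0.0074], [0.9901, 0.1406, 0.0006], [-0.0005, 0.0074, -1.0]], 'force': [0.4037, -0.2144, -0.8103], 'grip_width': 0.9962, 'grasp_force': 0.0, 'joint_pos': [0.0774, 0.4122, 1.7308, -0.0, 0.9912, -0.0637]}
```

Request:
send_rows(
  rows=[
    [[0, 0, 0], [-0.03, -0.005, 0], 1],
    [[0, 0, 0], [-0.07, -0.012, 0], 1],
    [[0, 0, 0], [-0.11, -0.018, 0], 1],
    [[0, 0, 0], [-0.15, -0.025, 0], 1],
    [[0, 0, 0], [-0.19, -0.031, 0], 1],
  ],
)

```text
t: 48.28
position: [0.5833, -0.1359, 0.1637]
ee_rot: [[-0.141, 0.99, -0.002], [0.99, 0.141, 0.001], [0.001, -0.002, -1.0]]
force: [0.1, -0.3, 0.6]
grip_width: 0.999
grasp_force: 0.0
```

Request:
send_rows(
  rows=[
    [[0, 0, 0], [-0.045, -0.008, 0], 1],
    [[0, 0, 0], [-0.09, -0.016, 0], 1],
    [[0, 0, 0], [-0.135, -0.023, 0], 1],
    [[0, 0, 0], [-0.18, -0.03, 0], 1],
    [[0, 0, 0], [-0.2158, -0.0362, 0], 1],
  ],
)

```text
t: 48.9
position: [0.5778, -0.355, 0.1634]
ee_rot: [[-0.14, 0.99, -0.002], [0.99, 0.14, 0.001], [0.002, -0.002, -1.0]]
force: [0.0, 0.8, -0.5]
grip_width: 0.999
grasp_force: 0.0
```

Request:
send_rows(
  rows=[
    [[0, 0, 0], [0, 0, 0], 1],
    [[0, 0, 0], [0, 0, 0.01], 1],
    [[0, 0, 0], [0, 0, 0.02], 1],
    [[0, 0, 0], [0, 0, 0.02], 1],
    [[0, 0, 0], [0, 0, 0.02], 1],
  ],
)

```text
t: 49.52
position: [0.5792, -0.353, 0.145]
ee_rot: [[-0.141, 0.99, -0.0], [0.99, 0.141, 0.0], [0.0, -0.0, -1.0]]
force: [0.9, -0.4, -0.0]
grip_width: 0.999
grasp_force: 0.0
```

```bash
python3 - <<'E'
from m import *
show();d=cam('wrist','y2');k=[d[x] for x in("fx","fy","cx","cy")]
P=np.linalg.inv(d["M"])
p=P@np.array([.5793,-.3537,.096,1]);U,V=int(k[0]*p[0]/p[2]+k[2]),int(k[1]*p[1]/p[2]+k[3]);print(U,V)
g=cv2.medianBlur(d["bgr"],3).max(2)
for dv in(-15,0,15): print(V+dv,155,''.join('%4d'%x for x in g[V+dv,155:356:4]))
E
```

```text
{'t': 49.525, 'position': [0.5792, -0.353, 0.145], 'ee_rot': [[-0.1414, 0.9899, -0.0002], [0.9899, 0.1414, 0.0001], [0.0001, -0.0002, -1.0]], 'force': [0.9101, -0.4198, -0.0169], 'grip_width': 0.9988, 'grasp_force': 0.0, 'joint_pos': [-0.565, 0.5612, 1.5416, -0.0, 1.039, -0.7069]}
254 201
186 155   24  25  24  25  25  25  25  25  25  25  25  26  25  26  24  25  25  66  66  66  66  66  66  66  66  66  66  66  66  66  66  66  66  58  26  25  25  25  24  40 218 213 210 219 205 211 213 215 221 207 210
201 155   24  25  24  25  25  25  25  24  25  25  25  25  25  25  25  25  45  65  65  65  65  65  65  65  65  65  65  65  65  65  65  64  65  65  25  25  26  25  24 214 216 206 214 214 206 211 215 215 216 215 204
216 155  216 218 221 213 211 211 216 215 220 207 211 212 213 220 215 208 208 210  65  65  65  65  65  65  65  65  65  74 145 144 144 143 126  26  25  25  25  25  42 206 207 220 214 211 209 216 218 210 204 212 209
```

Request:
send_rows(
  rows=[
    [[0, 0, 0], [0, 0, 0.03], 1],
    [[0, 0, 0], [0, 0, 0.07], 1],
    [[0, 0, 0], [0, 0, 0.1], 1],
    [[0, 0, 0], [0, 0, 0.107], 1],
    [[0, 0, 0], [0, 0, 0.107], 0.6],
  ],
)

```text
t: 50.2
position: [0.5794, -0.3538, 0.0386]
ee_rot: [[-0.141, 0.99, 0.0], [0.99, 0.141, -0.0], [-0.0, 0.0, -1.0]]
force: [0.2, 0.6, 0.8]
grip_width: 0.815
grasp_force: 0.0
```

Request:
send_rows(
  rows=[
    [[0, 0, 0], [0, 0, 0], 0.3],
    [[0, 0, 0], [0, 0, 0], 0.1],
    [[0, 0, 0], [0, 0, 0], -0.5],
    [[0, 0, 0], [0, 0, 0], -1],
    [[0, 0, 0], [0, 0, 0], -1],
  ],
)

```text
t: 50.82
position: [0.5799, -0.3544, 0.0401]
ee_rot: [[-0.14, 0.99, 0.002], [0.99, 0.14, -0.002], [-0.002, 0.002, -1.0]]
force: [-0.9, 0.3, 6.3]
grip_width: 0.615
grasp_force: 41.8
```

Request:
send_rows(
  rows=[
    [[0, 0, 0], [0, 0, 0], -1],
    [[0, 0, 0], [0, 0, -0.01], -1],
    [[0, 0, 0], [0, 0, -0.05], -1],
    [[0, 0, 0], [0, 0, -0.1], -1],
    [[0, 0, 0], [0, 0, -0.135], -1],
  ],
)

```text
t: 51.45
position: [0.5796, -0.354, 0.1762]
ee_rot: [[-0.141, 0.99, 0.002], [0.99, 0.141, -0.001], [-0.002, 0.002, -1.0]]
force: [-0.1, -0.6, -2.6]
grip_width: 0.617
grasp_force: 42.7
```

Request:
send_rows(
  rows=[
    [[0, 0, 0], [0.015, 0.003, 0], -1],
    [[0, 0, 0], [0.05, 0.011, 0], -1],
    [[0, 0, 0], [0.09, 0.019, 0], -1],
    [[0, 0, 0], [0.13, 0.028, 0], -1],
    [[0, 0, 0], [0.17, 0.036, 0], -1],
  ],
)

```text
t: 52.08
position: [0.5894, -0.1779, 0.1715]
ee_rot: [[-0.141, 0.99, -0.002], [0.99, 0.141, 0.001], [0.001, -0.002, -1.0]]
force: [-0.5, 0.7, -1.4]
grip_width: 0.617
grasp_force: 42.8
```

Request:
send_rows(
  rows=[
    [[0, 0, 0], [0.04, 0.009, 0], -1],
    [[0, 0, 0], [0.08, 0.017, 0], -1],
    [[0, 0, 0], [0.103, 0.022, 0], -1],
    [[0, 0, 0], [0.103, 0.022, 0], -1],
    [[0, 0, 0], [0.103, 0.022, 0.02], -1],
  ],
)

```text
t: 52.7
position: [0.5985, -0.0751, 0.1534]
ee_rot: [[-0.141, 0.99, 0.002], [0.99, 0.141, -0.0], [-0.001, 0.002, -1.0]]
force: [0.3, 0.9, -2.3]
grip_width: 0.617
grasp_force: 42.8
```

Request:
send_rows(
  rows=[
    [[0, 0, 0], [0, 0, 0.03], -1],
    [[0, 0, 0], [0, 0, 0.07], -1],
    [[0, 0, 0], [0, 0, 0.1], -1],
    [[0, 0, 0], [0, 0, 0.107], -1],
    [[0, 0, 0], [0, 0, 0.107], -1],
  ],
)

```text
t: 53.32
position: [0.5974, -0.0757, 0.0459]
ee_rot: [[-0.14, 0.99, -0.001], [0.99, 0.14, 0.0], [0.0, -0.001, -1.0]]
force: [-0.5, 0.0, -1.7]
grip_width: 0.616
grasp_force: 42.7
```

Request:
send_rows(
  rows=[
    [[0, 0, 0], [0, 0, 0.0005], -1],
    [[0, 0, 0], [0, 0, 0.001], -1],
    [[0, 0, 0], [0, 0, 0.0015], -1],
    [[0, 0, 0], [0, 0, 0.0015], -1],
    [[0, 0, 0], [0, 0, 0.0015], -1],
  ],
)

```text
t: 53.95
position: [0.598, -0.0752, 0.0447]
ee_rot: [[-0.141, 0.99, 0.0], [0.99, 0.141, -0.0], [-0.0, 0.0, -1.0]]
force: [0.6, -0.8, -2.1]
grip_width: 0.615
grasp_force: 42.7
```

Request:
send_rows(
  rows=[
    [[0, 0, 0], [0, 0, 0.0005], -1],
    [[0, 0, 0], [0, 0, 0.001], -1],
    [[0, 0, 0], [0, 0, 0.001], -1],
    [[0, 0, 0], [0, 0, 0.001], -1],
    [[0, 0, 0], [0, 0, 0.001], -1],
  ],
)

```text
t: 54.58
position: [0.5981, -0.0753, 0.0442]
ee_rot: [[-0.141, 0.99, 0.0], [0.99, 0.141, -0.0], [-0.0, 0.0, -1.0]]
force: [-2.5, 0.8, 6.0]
grip_width: 0.613
grasp_force: 43.4
```

Request:
send_rows(
  rows=[
    [[0, 0, 0], [0, 0, -0.0005], 0.25],
    [[0, 0, 0], [0, 0, -0.0005], 0.5],
    [[0, 0, 0], [0, 0, -0.0005], 0.8],
    [[0, 0, 0], [0, 0, -0.0005], 1],
    [[0, 0, 0], [0, 0, -0.0005], 1],
  ],
)

```text
t: 55.2
position: [0.598, -0.0752, 0.0441]
ee_rot: [[-0.141, 0.99, -0.0], [0.99, 0.141, -0.0], [-0.0, -0.0, -1.0]]
force: [0.6, 0.5, -0.0]
grip_width: 0.998
grasp_force: 0.0
```

Request:
send_rows(
  rows=[
    [[0, 0, 0], [0, 0, -0.01], 1],
    [[0, 0, 0], [0, 0, -0.04], 1],
    [[0, 0, 0], [0, 0, -0.08], 1],
    [[0, 0, 0], [0, 0, -0.12], 1],
    [[0, 0, 0], [0, 0, -0.12], 1],
  ],
)

```text
t: 55.82
position: [0.6006, -0.0756, 0.1684]
ee_rot: [[-0.141, 0.99, 0.007], [0.99, 0.141, -0.001], [-0.002, 0.007, -1.0]]
force: [-0.1, 0.1, -0.4]
grip_width: 0.999
grasp_force: 0.0
```

Request:
send_rows(
  rows=[
    [[0, 0, 0.12], [-0.018, -0.013, 0], 1],
    [[0, 0, 0.26], [-0.036, -0.027, 0], 1],
    [[0, 0, 0.4], [-0.054, -0.04, 0], 1],
    [[0, 0, 0.546], [-0.0719, -0.0546, 0], 1],
    [[0, 0, 0.546], [-0.0719, -0.0546, 0], 1],
  ],
)

```text
t: 56.45
position: [0.5529, -0.1548, 0.1635]
ee_rot: [[0.395, 0.919, -0.001], [0.919, -0.395, 0.0], [-0.0, -0.001, -1.0]]
force: [1.3, 0.6, -0.4]
grip_width: 0.998
grasp_force: 0.0
```

Request:
send_rows(
  rows=[
    [[0, 0, 0.12], [-0.022, -0.002, 0], 1],
    [[0, 0, 0.26], [-0.045, -0.004, 0], 1],
    [[0, 0, 0.4], [-0.067, -0.007, 0], 1],
    [[0, 0, 0.546], [-0.0898, -0.0093, 0], 1],
    [[0, 0, 0.546], [-0.0898, -0.0093, 0], 1],
  ],
)

```text
t: 57.08
position: [0.5099, -0.2332, 0.1638]
ee_rot: [[0.813, 0.582, -0.0], [0.582, -0.813, 0.0], [-0.0, -0.001, -1.0]]
force: [0.1, -0.2, 0.3]
grip_width: 1.0
grasp_force: 0.0
```

Request:
send_rows(
  rows=[
    [[0, 0, 0.12], [-0.02, 0.009, 0], 1],
    [[0, 0, 0.26], [-0.04, 0.018, 0], 1],
    [[0, 0, 0.4], [-0.06, 0.028, 0], 1],
    [[0, 0, 0.546], [-0.0816, 0.0386, 0], 1],
    [[0, 0, 0.546], [-0.0816, 0.0386, 0], 1],
  ],
)

```text
t: 57.7
position: [0.4663, -0.3118, 0.1639]
ee_rot: [[0.997, 0.076, 0.0], [0.076, -0.997, 0.0], [0.0, -0.0, -1.0]]
force: [0.6, 0.0, -0.7]
grip_width: 1.003
grasp_force: 0.0
```

Request:
send_rows(
  rows=[
    [[0, 0, 0], [0, 0, 0], 1],
    [[0, 0, 0], [0, 0, 0], 1],
    [[0, 0, 0], [0, 0, 0], 1],
    [[0, 0, 0], [0, 0, 0], 1],
    [[0, 0, 0], [0, 0, 0], 1],
  ],
)

```text
t: 58.32
position: [0.4662, -0.3117, 0.1641]
ee_rot: [[0.997, 0.074, 0.0], [0.074, -0.997, 0.0], [0.0, -0.0, -1.0]]
force: [-0.3, 0.2, -0.1]
grip_width: 1.0
grasp_force: 0.0
```

```bash
python3 - <<'E'
from m import *
show();d=cam('wrist','y3');k=[d[x] for x in("fx","fy","cx","cy")]
P=np.linalg.inv(d["M"])
p=P@np.array([.466,-.312,.082,1]);U,V=int(k[0]*p[0]/p[2]+k[2]),int(k[1]*p[1]/p[2]+k[3]);print(U,V)
g=cv2.medianBlur(d["bgr"],3).max(2)
for dv in(-20,-10,0,10): print(V+dv,155,''.join('%4d'%x for x in g[V+dv,155:356:4]))
E
```

```text
{'t': 58.325, 'position': [0.4662, -0.3117, 0.1641], 'ee_rot': [[0.9972, 0.0741, 0.0], [0.0741, -0.9972, 0.0], [0.0, -0.0, -1.0]], 'force': [-0.2794, 0.152, -0.1005], 'grip_width': 0.9996, 'grasp_force': 0.0, 'joint_pos': [-0.6105, 0.3763, 1.8026, 0.0, 0.9626, 0.886]}
256 187
167 155  112 115 112  12  12  12  12  12  12  12  12  13  12  13  12  13  12  12  12  65  89 112 113 114 115 115 135 196 197 196 185  77  12  12  13  15  24  24  24  24  24  24  23  24  24  24  24  24  24 202 197
177 155  110 112 107  12  12  12  12  13  12  12  12  13  13  12  12  13  12  12  19 107 108 111 112 114 117 110 118 115 112 111 110 108  88  14  13  20  24  24  24  24  24  23  23  24  24  24  24  24  32 201 203
187 155  205 204 213  18  12  12  12  12  12  12  12  12  12  13  13  12  12  12  65 103 105 106  66  59  65  64  64  64  40 106 105 104 103  24  24  25  24  24  24  24  23  23  23  23  24  24  24  24 103 201 210
197 155  216 204 202  96  24  23  19  12  12  12  12  12  13  13  12  12  12  12  13  97  99  98  61  63  62  62  62  62  62  73  99  99  31  24  24  24  24  24  24  23  23  24  23  24  25  25  24  24 206 200 204
```

Request:
send_rows(
  rows=[
    [[0, 0, 0], [0, 0, 0.04], 1],
    [[0, 0, 0], [0, 0, 0.08], 1],
    [[0, 0, 0], [0, 0, 0.115], 1],
    [[0, 0, 0], [0, 0, 0.122], 1],
    [[0, 0, 0], [0, 0, 0.122], 0.6],
  ],
)

```text
t: 59.0
position: [0.4663, -0.3119, 0.0424]
ee_rot: [[0.997, 0.074, -0.0], [0.074, -0.997, 0.0], [-0.0, -0.0, -1.0]]
force: [0.3, -0.2, 0.5]
grip_width: 0.818
grasp_force: 0.0
```

Request:
send_rows(
  rows=[
    [[0, 0, 0], [0, 0, 0], 0.3],
    [[0, 0, 0], [0, 0, 0], 0.1],
    [[0, 0, 0], [0, 0, 0], -0.5],
    [[0, 0, 0], [0, 0, 0], -1],
    [[0, 0, 0], [0, 0, 0], -1],
  ],
)

```text
t: 59.62
position: [0.4672, -0.3124, 0.044]
ee_rot: [[0.997, 0.074, 0.002], [0.074, -0.997, -0.002], [0.002, 0.002, -1.0]]
force: [-0.9, 0.3, 6.1]
grip_width: 0.552
grasp_force: 40.1
```

Request:
send_rows(
  rows=[
    [[0, 0, 0], [0, 0, 0], -1],
    [[0, 0, 0], [0, 0, -0.01], -1],
    [[0, 0, 0], [0, 0, -0.05], -1],
    [[0, 0, 0], [0, 0, -0.1], -1],
    [[0, 0, 0], [0, 0, -0.13], -1],
  ],
)

```text
t: 60.25
position: [0.467, -0.3124, 0.1756]
ee_rot: [[0.997, 0.074, 0.003], [0.074, -0.997, -0.002], [0.003, 0.002, -1.0]]
force: [0.8, -0.6, -1.5]
grip_width: 0.553
grasp_force: 41.8
```

Request:
send_rows(
  rows=[
    [[0, 0, 0], [0.004, -0.015, 0], -1],
    [[0, 0, 0], [0.014, -0.05, 0], -1],
    [[0, 0, 0], [0.025, -0.09, 0], -1],
    [[0, 0, 0], [0.036, -0.13, 0], -1],
    [[0, 0, 0], [0.047, -0.17, 0], -1],
  ],
)

```text
t: 60.88
position: [0.4994, -0.1365, 0.1709]
ee_rot: [[0.997, 0.074, -0.002], [0.074, -0.997, 0.001], [-0.002, -0.001, -1.0]]
force: [-0.1, 0.8, -1.3]
grip_width: 0.551
grasp_force: 41.8
```

Request:
send_rows(
  rows=[
    [[0, 0, 0], [0.011, -0.04, 0], -1],
    [[0, 0, 0], [0.022, -0.08, 0], -1],
    [[0, 0, 0], [0.034, -0.122, 0], -1],
    [[0, 0, 0], [0.034, -0.122, 0], -1],
    [[0, 0, 0], [0.034, -0.122, 0.02], -1],
  ],
)

```text
t: 61.5
position: [0.5255, -0.0138, 0.1521]
ee_rot: [[0.997, 0.075, 0.001], [0.075, -0.997, -0.0], [0.001, 0.0, -1.0]]
force: [-0.0, -0.1, -2.3]
grip_width: 0.551
grasp_force: 41.9
```

Request:
send_rows(
  rows=[
    [[0, 0, 0], [0, 0, 0.03], -1],
    [[0, 0, 0], [0, 0, 0.07], -1],
    [[0, 0, 0], [0, 0, 0.095], -1],
    [[0, 0, 0], [0, 0, 0.103], -1],
    [[0, 0, 0], [0, 0, 0.103], -1],
  ],
)

```text
t: 62.12
position: [0.5249, -0.0148, 0.0492]
ee_rot: [[0.997, 0.073, -0.001], [0.073, -0.997, 0.0], [-0.001, -0.0, -1.0]]
force: [0.1, 0.1, -1.1]
grip_width: 0.552
grasp_force: 42.2
```

Request:
send_rows(
  rows=[
    [[0, 0, 0], [0, 0, 0.0005], -1],
    [[0, 0, 0], [0, 0, 0.001], -1],
    [[0, 0, 0], [0, 0, 0.0015], -1],
    [[0, 0, 0], [0, 0, 0.0015], -1],
    [[0, 0, 0], [0, 0, 0.0015], -1],
  ],
)

```text
t: 62.75
position: [0.5256, -0.0146, 0.048]
ee_rot: [[0.997, 0.074, 0.001], [0.074, -0.997, -0.0], [0.001, 0.0, -1.0]]
force: [-2.8, -0.5, 6.6]
grip_width: 0.552
grasp_force: 43.0
```

Request:
send_rows(
  rows=[
    [[0, 0, 0], [0, 0, 0.0005], -1],
    [[0, 0, 0], [0, 0, 0.001], -1],
    [[0, 0, 0], [0, 0, 0.001], -1],
    [[0, 0, 0], [0, 0, 0.001], -1],
    [[0, 0, 0], [0, 0, 0.001], -1],
  ],
)

```text
t: 63.38
position: [0.5258, -0.0146, 0.048]
ee_rot: [[0.997, 0.074, 0.001], [0.074, -0.997, -0.0], [0.001, 0.0, -1.0]]
force: [-4.3, 1.5, 15.8]
grip_width: 0.552
grasp_force: 44.1
```

Request:
send_rows(
  rows=[
    [[0, 0, 0], [0, 0, -0.001], 0.15],
    [[0, 0, 0], [0, 0, -0.001], 0.4],
    [[0, 0, 0], [0, 0, -0.001], 0.7],
    [[0, 0, 0], [0, 0, -0.001], 1],
    [[0, 0, 0], [0, 0, -0.001], 1],
  ],
)

```text
t: 64.0
position: [0.5253, -0.0146, 0.0475]
ee_rot: [[0.997, 0.074, -0.0], [0.074, -0.997, 0.0], [-0.0, -0.0, -1.0]]
force: [1.2, -0.1, 1.2]
grip_width: 1.0
grasp_force: 0.0
```

Request:
send_rows(
  rows=[
    [[0, 0, 0], [0, 0, -0.01], 1],
    [[0, 0, 0], [0, 0, -0.05], 1],
    [[0, 0, 0], [0, 0, -0.1], 1],
    [[0, 0, 0], [0, 0, -0.15], 1],
    [[0, 0, 0.0133], [0.0, 0.0, -0.189], 1],
  ],
)

```text
t: 64.62
position: [0.5257, -0.0146, 0.2396]
ee_rot: [[0.998, 0.06, 0.002], [0.06, -0.998, -0.0], [0.002, 0.0, -1.0]]
force: [0.1, 0.3, -0.1]
grip_width: 1.001
grasp_force: 0.0
```

Request:
send_rows(
  rows=[
    [[0, 0, 0], [0.03, 0.001, 0], 1],
    [[0, 0, 0], [0.06, 0.002, 0], 1],
    [[0, 0, 0], [0.0746, 0.0019, 0], 1],
    [[0, 0, 0], [0.0746, 0.0019, 0], 1],
    [[0, 0, 0], [0.0746, 0.0019, 0], 1],
  ],
)

```text
t: 65.25
position: [0.5988, -0.012, 0.2363]
ee_rot: [[0.998, 0.06, -0.001], [0.06, -0.998, 0.0], [-0.001, -0.0, -1.0]]
force: [-0.6, 0.4, -0.1]
grip_width: 0.998
grasp_force: 0.0
```

Request:
send_rows(
  rows=[
    [[0, 0, 0], [0, 0, 0], 1],
    [[0, 0, 0], [0, 0, 0], 1],
    [[0, 0, 0], [0, 0, 0], 1],
    [[0, 0, 0], [0, 0, 0], 1],
    [[0, 0, 0], [0, 0, 0], 1],
  ],
)

```text
t: 65.88
position: [0.5999, -0.012, 0.2366]
ee_rot: [[0.998, 0.06, -0.0], [0.06, -0.998, -0.0], [-0.0, 0.0, -1.0]]
force: [-0.9, -0.5, 0.4]
grip_width: 0.998
grasp_force: 0.0
```

```bash
python3 - <<'E'
from m import *
show();d=cam('wrist','n1')
a=cv2.imread('pics/c2.png');b=d['bgr']
# residual motion of whole frame from static region (mat/fence/winder), then per-object template shift
def sh(box,m=8):
    x,y,w,h=box;t=cv2.cvtColor(a[y:y+h,x:x+w],6);s=cv2.cvtColor(b[y-m:y+h+m,x-m:x+w+m],6)
    t=cv2.Canny(t,40,100).astype(np.float32);s=cv2.Canny(s,40,100).astype(np.float32)
    t=cv2.GaussianBlur(t,(0,0),1);s=cv2.GaussianBlur(s,(0,0),1)
    r=cv2.matchTemplate(s,t,cv2.TM_CCOEFF_NORMED);_,v,_,l=cv2.minMaxLoc(r);return l[0]-m,l[1]-m,round(v,2)
for n,bx in dict(mat=(395,130,60,120),winder=(20,90,55,150),paint=(385,30,60,65),fence=(160,85,185,14),tin=(160,150,55,50),jar=(300,150,48,55),bottle=(230,215,52,42),tincap=(168,160,38,38),cap=(238,226,34,30)).items(): print(n,sh(bx))
P=np.linalg.inv(load("c2")[0]);Q=np.linalg.inv(d["M"]);k=load("c2")[1]
pj=lambda P,X:(lambda p:np.array([k[0]*p[0]/p[2]+k[2],k[1]*p[1]/p[2]+k[3]]))(P@np.append(X,1))
for X in((.59,.057,.1),(.6,-.075,.1),(.526,-.015,.11),(.57,-.01,.008)):print(np.round(pj(Q,X)-pj(P,X),1))
f=lambda im:cv2.resize(im[80:270,150:360],(398,360),interpolation=2)
cv2.imwrite('pics/n.png',np.hstack([f(a),f(b)]))
E
```

```text
{'t': 65.875, 'position': [0.5999, -0.012, 0.2366], 'ee_rot': [[0.9982, 0.0604, -0.0001], [0.0604, -0.9982, -0.0], [-0.0001, 0.0, -1.0]], 'force': [-0.9454, -0.501, 0.3985], 'grip_width': 0.9975, 'grasp_force': 0.0, 'joint_pos': [-0.0398, 0.3485, 1.6552, -0.0, 1.1381, 1.4705]}
mat (-1, 0, 0.96)
winder (-1, 0, 0.78)
paint (-1, 0, 0.89)
fence (-1, 0, 0.87)
tin (-2, 0, 0.88)
jar (-2, 1, 0.77)
bottle (-1, 0, 0.83)
tincap (-2, 0, 0.92)
cap (-1, 0, 0.8)
[-0.9 -0.2]
[-1.  -0.2]
[-0.9 -0.2]
[-0.7 -0.2]
```

View pics/n.png

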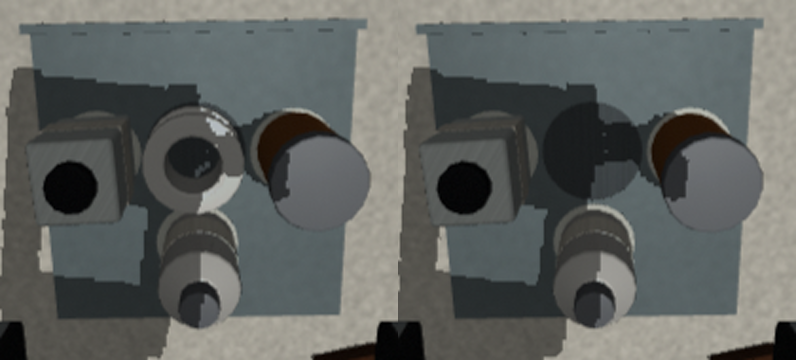

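In the before and after views the three containers stand upright within about 1 px (about 1 mm) of their starting positions: tin (463,187), jar (713,185) and bottle (594,300) in the right panel. The spool place is empty and the arm is clear, so I'll hand in.

```bash
python3 -c "
from plant import finish_job
print(finish_job())"
```

```text
the job is handed in; nothing more can be done
None
```

I handed the job in at about 66 s: the spool is seated over the winder's post, and the bottle, tin and jar are upright on the tray, each within about 1 mm of its starting place. My first two tries at gripping the spool closed over its top without moving it. Setting the jar down on the mat briefly pushed the wrist force to about 39 N.

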